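# Load the core basket and hang it in the soaking tank

### The job

Two or three of the four lidded tubs hold a rock core plug. Lift the lids to find them and, with the basket still standing on the bench, stand every plug upright in a compartment of its own; then carry the loaded basket by its grip and lower it gently into the soaking tank until both ends of its axle rest on the floors of the two slots and it hangs still. Leave every tub with a lid on, seated inside its rim, and leave the brush, jar and tin alone.

Things in the scene. Friction and masses are not known exactly. Their poses are not given: they have to be found in the camera images.
- tank: Soaking tank, fixed, dry: open-topped plastic box 206 long (its x) x 166 wide (y). Origin: centre of its underside, on the bench. Side walls 67 high; end walls 112 high, 8 thick, centred at x = +-99, each with a slot in the middle (y = 0), open at the top. Inside 190 x 156, floor 6 thick.
- slot_a (a point): In the tank's slot at +x, where the axis of a 12 mm axle lies when it rests on the slot's floor (90 above the bench). Slot: 15 wide, floor 84 above the bench, mouth flared to 31 wide over the top 10 of the wall.
- slot_b (a point): The same point in the slot at the other end of the tank (-x), 198 from slot_a.
- basket: Specimen basket, steel, loose, 0.35 kg, standing on the bench: open tray 150 (its x) x 130 (y), 25 high, walls and floor 3 thick, split by walls 3 thick and equally high into 2 x 2 compartments centred at x = +-37, y = +-32. Over it, along x, runs a round axle, its centre line 70 above the underside, carried by a narrow upright (16 wide) at each end. Origin: centre of the underside.
- basket_grip (a point): Centre of the basket's grip: a black block in the middle of the axle, 50 along the axle, 14 wide, 20 high, centre 70 above the basket's underside. Axes as the basket's (x along the axle).
- axle_a (a point): Point on the axle's centre line at x = +99 of the basket; this part lies in a slot when the basket hangs. Axle 12 in diameter, 236 long, with collars 22 in diameter at x = +-85. Either end may go in either slot.
- axle_b (a point): The same at x = -99 of the basket.
- tub0: Aluminium tub, fixed, round: a low pan 104 in outer diameter, 22 high, 3 thick wall, floor 4 thick. Origin: centre of the underside. All four tubs look alike; a tub holds one rock plug or nothing.
- lid0_knob (a point): Centre of the knob of a deep aluminium lid, loose, 0.12 kg: an inverted cup 86 in diameter, 76 high, inside 80 wide, standing on a tub's floor inside its rim. Knob: black upright cylinder 24 in diameter, 28 high, centre 90 above the lid's lower edge (94 above the bench on a tub). All lids are alike; any lid may go on any tub. z is up.
- tub1: Aluminium tub, fixed, round: a low pan 104 in outer diameter, 22 high, 3 thick wall, floor 4 thick. Origin: centre of the underside. All four tubs look alike; a tub holds one rock plug or nothing.
- lid1_knob (a point): Centre of the knob of a deep aluminium lid, loose, 0.12 kg: an inverted cup 86 in diameter, 76 high, inside 80 wide, standing on a tub's floor inside its rim. Knob: black upright cylinder 24 in diameter, 28 high, centre 90 above the lid's lower edge (94 above the bench on a tub). All lids are alike; any lid may go on any tub. z is up.
- tub2: Aluminium tub, fixed, round: a low pan 104 in outer diameter, 22 high, 3 thick wall, floor 4 thick. Origin: centre of the underside. All four tubs look alike; a tub holds one rock plug or nothing.
- lid2_knob (a point): Centre of the knob of a deep aluminium lid, loose, 0.12 kg: an inverted cup 86 in diameter, 76 high, inside 80 wide, standing on a tub's floor inside its rim. Knob: black upright cylinder 24 in diameter, 28 high, centre 90 above the lid's lower edge (94 above the bench on a tub). All lids are alike; any lid may go on any tub. z is up.
- tub3: Aluminium tub, fixed, round: a low pan 104 in outer diameter, 22 high, 3 thick wall, floor 4 thick. Origin: centre of the underside. All four tubs look alike; a tub holds one rock plug or nothing.
- lid3_knob (a point): Centre of the knob of a deep aluminium lid, loose, 0.12 kg: an inverted cup 86 in diameter, 76 high, inside 80 wide, standing on a tub's floor inside its rim. Knob: black upright cylinder 24 in diameter, 28 high, centre 90 above the lid's lower edge (94 above the bench on a tub). All lids are alike; any lid may go on any tub. z is up.
- plug0_center (a point): Centre of a grey rock core plug, an upright cylinder 36 in diameter, 60 high, about 0.15 kg, standing on the floor of a tub under the lid at the start (30 above its own underside). z along its axis. None if there is no such plug this time.
- plug1_center (a point): Centre of a grey rock core plug, an upright cylinder 36 in diameter, 60 high, about 0.15 kg, standing on the floor of a tub under the lid at the start (30 above its own underside). z along its axis. None if there is no such plug this time.
- plug2_center (a point): Centre of a grey rock core plug, an upright cylinder 36 in diameter, 60 high, about 0.15 kg, standing on the floor of a tub under the lid at the start (30 above its own underside). z along its axis. None if there is no such plug this time.
- brush: Bystander: a flat brush about 200 long (along its x) and 50 wide, lying on the bench, origin near its middle; to be left alone.
- jar: Bystander: a white jar 110 high, 70 in diameter; to be left alone.
- tin: Bystander: an open empty tin 70 high, 72 in diameter; to be left alone.
Mind the look-alikes: they are no part of the job. What is shaped like the basket but red is not meant.

How it is judged:
On the way, in this order (a step that is already met when the one before it is completed fails the run):
1. every plug stands in a compartment of the basket while the basket stands on the bench (x of plug0_center in the frame of basket between -0.07 and 0.07 m and y of plug0_center in the frame of basket between -0.06 and 0.06 m and z of plug0_center in the frame of basket between 0.024 and 0.042 m and angle between the z axis of each of plug0_center, plug1_center, plug2_center and the z axis of basket, either way round below 0.2 rad and x of plug1_center in the frame of basket between -0.07 and 0.07 m and y of plug1_center in the frame of basket between -0.06 and 0.06 m and z of plug1_center in the frame of basket between 0.024 and 0.042 m and x of plug2_center in the frame of basket between -0.07 and 0.07 m and y of plug2_center in the frame of basket between -0.06 and 0.06 m and z of plug2_center in the frame of basket between 0.024 and 0.042 m and height (world z) of basket below 0.006 m), for 0.2 s.
2. both ends of the loaded basket's axle rest on the floors of the slots (x of plug0_center in the frame of basket between -0.07 and 0.07 m and y of plug0_center in the frame of basket between -0.06 and 0.06 m and z of plug0_center in the frame of basket between 0.024 and 0.042 m and angle between the z axis of each of plug0_center, plug1_center, plug2_center and the z axis of basket, either way round below 0.2 rad and x of plug1_center in the frame of basket between -0.07 and 0.07 m and y of plug1_center in the frame of basket between -0.06 and 0.06 m and z of plug1_center in the frame of basket between 0.024 and 0.042 m and x of plug2_center in the frame of basket between -0.07 and 0.07 m and y of plug2_center in the frame of basket between -0.06 and 0.06 m and z of plug2_center in the frame of basket between 0.024 and 0.042 m and ((x of axle_a in the frame of tank between 0.087 and 0.111 m and y of axle_a in the frame of tank between -0.005 and 0.005 m and z of axle_a in the frame of tank between 0.086 and 0.093 m and x of axle_b in the frame of tank between -0.111 and -0.087 m and y of axle_b in the frame of tank between -0.005 and 0.005 m and z of axle_b in the frame of tank between 0.086 and 0.093 m) or (x of axle_a in the frame of tank between -0.111 and -0.087 m and y of axle_a in the frame of tank between -0.005 and 0.005 m and z of axle_a in the frame of tank between 0.086 and 0.093 m and x of axle_b in the frame of tank between 0.087 and 0.111 m and y of axle_b in the frame of tank between -0.005 and 0.005 m and z of axle_b in the frame of tank between 0.086 and 0.093 m))), for 0.3 s.
At the end, for the whole second after the job is handed in: Every plug upright in the basket (0.2 rad); both axle points in the slots (5 mm sideways, 12 mm along) from 4 mm below to 3 mm above resting height; basket still (0.03 m/s, 0.4 rad/s); each tub has a lid within 12 mm of centre, on its floor (6 mm below to 5 mm above) (all of step 2 and linear speed of basket below 0.03 m/s and angular speed of basket below 0.4 rad/s and ((horizontal distance between lid0_knob and tub0 below 0.012 m and z of lid0_knob in the frame of tub0 between 0.088 and 0.099 m) or (horizontal distance between lid1_knob and tub0 below 0.012 m and z of lid1_knob in the frame of tub0 between 0.088 and 0.099 m) or (horizontal distance between lid2_knob and tub0 below 0.012 m and z of lid2_knob in the frame of tub0 between 0.088 and 0.099 m) or (horizontal distance between lid3_knob and tub0 below 0.012 m and z of lid3_knob in the frame of tub0 between 0.088 and 0.099 m)) and ((horizontal distance between lid0_knob and tub1 below 0.012 m and z of lid0_knob in the frame of tub1 between 0.088 and 0.099 m) or (horizontal distance between lid1_knob and tub1 below 0.012 m and z of lid1_knob in the frame of tub1 between 0.088 and 0.099 m) or (horizontal distance between lid2_knob and tub1 below 0.012 m and z of lid2_knob in the frame of tub1 between 0.088 and 0.099 m) or (horizontal distance between lid3_knob and tub1 below 0.012 m and z of lid3_knob in the frame of tub1 between 0.088 and 0.099 m)) and ((horizontal distance between lid0_knob and tub2 below 0.012 m and z of lid0_knob in the frame of tub2 between 0.088 and 0.099 m) or (horizontal distance between lid1_knob and tub2 below 0.012 m and z of lid1_knob in the frame of tub2 between 0.088 and 0.099 m) or (horizontal distance between lid2_knob and tub2 below 0.012 m and z of lid2_knob in the frame of tub2 between 0.088 and 0.099 m) or (horizontal distance between lid3_knob and tub2 below 0.012 m and z of lid3_knob in the frame of tub2 between 0.088 and 0.099 m)) and ((horizontal distance between lid0_knob and tub3 below 0.012 m and z of lid0_knob in the frame of tub3 between 0.088 and 0.099 m) or (horizontal distance between lid1_knob and tub3 below 0.012 m and z of lid1_knob in the frame of tub3 between 0.088 and 0.099 m) or (horizontal distance between lid2_knob and tub3 below 0.012 m and z of lid2_knob in the frame of tub3 between 0.088 and 0.099 m) or (horizontal distance between lid3_knob and tub3 below 0.012 m and z of lid3_knob in the frame of tub3 between 0.088 and 0.099 m))); the robot touches nothing.
It fails at once if a bystander (brush, jar, tin) is moved more than 30 mm (distance of any of brush, jar, tin from where it was at the start of the episode above 0.03 m).
It fails at once if the basket is dropped or forced into the tank (more than 60 N between them) (contact force between basket and tank above 60 N and height (world z) of basket above 0.012 m).
Of plug0, plug1, plug2 only 2 to 3 are there at a start; the rules pass over those that are not, and their reading is None.
At some moment in a run one of basket may be knocked a few centimetres aside while the robot is not near it.
It also fails if it takes over 210 s, if anything falls off the work surface, if the arm or the gripper's body presses on something with over 40 N, if the wrist force passes 120 N, or if a joint passes its speed limit or range.

### The arm

A 7-joint arm with a two-finger parallel gripper is mounted at the origin on the work surface. World frame = base frame: x ahead of the robot, y to its left, z up, the work surface at z = 0. Lengths are in m, angles in rad, forces in N, time in s.
With the tool pointing down it reaches from about 0.425 to 0.875 m from the base axis. Payload 4.7 kg.
Tool frame: the origin (TCP) lies where the fingers leave the gripper's body, on its centre line; the fingertips stand 70 mm ahead of it and the grasp point (between the pads) lies 51 mm ahead of it; z points along the fingers, y is the line along which they close (so a half turn about z gives the same grasp; the last joint's range is limited). The gripper opens to 87 mm and grips with 3 to 60 N. Pads are 19 mm wide; open, the fingers measure 117 mm over their backs; the gripper's body (75 mm by 190 mm) begins 51 mm behind the grasp point.
Start: joints at [1.214, 0.321, -0.07, 1.45, 0.023, 1.371, -0.057], TCP at [0.236, -0.606, 0.292] pointing down, gripper open.
Joint ranges: [-2.86, 2.86], [-0.3, 2.09], [-1.38, 1.24], [0.06, 2.45], [-1.56, 4.7], [0.09, 2.05], [-2.69, 2.69]. Speed limits (rad/s): [2.57, 2.57, 3.14, 3.14, 3.14, 3.14, 3.14].

### API

Orientations are given as a rotation vector (axis times angle).
In Python, from bench import get_state, get_image, get_calibration, close_job gives the robot as it stands.
- The arm moves only by the tool send_rows, never from a script. Its argument "rows" is a list of rows, each an object of numbers: "hand": the finger opening in mm, from 0 to 87; "x", "y", "z": the shift along the world's x, y, z in mm; "roll": the turn about the world's z in degrees. A call has 1 to 10 rows; each row shifts and turns the commanded pose from where the row before left it; what a row does not reach is not made up. A row lasts 1/10 s, in which the tool goes at most 50 mm and 8.59 degrees, less where a joint would pass 70% of its speed; a pose out of reach is approached as far as the arm can. A call is refused whole if a number of a shift passes 50 or a number of a turn 8.59, either way. A call with a gripper value outside its range is refused whole. The fingers move at their own pace and stop on an object; "force" is the grip in N (left out, the last holds). Time passes only in rows, so rows that do not move let the fingers close. It gives the time, the measured TCP pose, the force, the opening and the grip force at its end, in the units of the state.
- get_state(): the state, without advancing time (a new reading comes with each control period).
- get_image(name): name is "scene" or "top" or "wrist"; returns the picture (400x640x3 uint8, blue, green, red); there is no depth.
- get_calibration(name): a dict with "mtx" (3x3 intrinsics, pixels), "D" ([k1, k2, p1, p2, k3] as OpenCV has them; the pictures are not rectified), "world_from_camera" (4x4, takes a point from camera to world coordinates). Camera axes: x right, y down, z forward; pixel columns grow to the right and rows downward; lengths in m; the calibration is good to about 2 mm. A picture is of the moment at which its call begins: read the wrist's pose just before it. get_calibration takes no time and is no camera call; for the wrist camera it gives the pose at the moment of the call.
- close_job(): hands the job in; it is judged then, once.
The state is a dict: "time": time; "joint_positions": joint angles; "qd": joint speeds; "joint_torque": joint torques, N m; "position": TCP position; "tool_rot": TCP orientation; "ft_force": force on the tool from outside, world axes, zero at the start; "torque": the same for the moment, N m; "grip_width": opening from 0.0 (shut) to 1.0 (fully open); "grip_force": force on a finger pad.
Only numpy, scipy, OpenCV 4.12 (cv2) and the standard library are available. Lean on these libraries where they do the work, as an engineer would, in place of code of your own. Each camera call takes 0.05 s, during which the arm holds its last target. There are 200 camera calls.

## Working session

There is one attempt and no reset: what is moved stays moved. The work goes in short steps, Python scripts to look and compute and a tool call to move; the robot and the scene stay as the last step left them, time stands still between calls to the robot, and variables do not carry over. Pictures are saved under pics/ and viewed, at most 14 in all, crops included, and the job is handed in when it is done.

Besides the shell and the picture viewer there is one more tool, called after ">>>" as name(argument=value, ...), one argument or row to a line, values as JSON. send_rows: Moves the arm, as the interface text tells. Its arguments: {"type":"object","properties":{"rows":{"type":"array","items":{"type":"object","properties":{"hand":{"type":"number"},"x":{"type":"number"},"y":{"type":"number"},"z":{"type":"number"},"roll":{"type":"number"}}}},"force":{"type":"number"}},"required":["rows"]}

```bash
mkdir -p pics && ls
cat > h.py <<'E'
import numpy as np, cv2
from bench import *
def ray(c,px):
    m=np.array(c["mtx"]);D=np.array(c["D"]);T=np.array(c["world_from_camera"])
    p=cv2.undistortPoints(np.array(px,float).reshape(-1,1,2),m,D).reshape(-1,2)
    d=np.c_[p,np.ones(len(p))]@T[:3,:3].T
    return T[:3,3],d
def onz(c,px,z):
    o,d=ray(c,px); return o+d*((z-o[2])/d[:,2])[:,None]
def proj(c,P):
    T=np.linalg.inv(np.array(c["world_from_camera"]))
    return cv2.projectPoints(np.array(P,float).reshape(-1,3),cv2.Rodrigues(T[:3,:3])[0],T[:3,3],np.array(c["mtx"]),np.array(c["D"]))[0].reshape(-1,2)
E
python3 - <<'E'
from h import *
for n in ("top","scene"):
    cv2.imwrite(f"pics/{n}0.png",get_image(n)); c=get_calibration(n); print(n,np.round(c["mtx"],1),np.round(c["world_from_camera"],3))
s=get_state();print(s)
E
```

```text
pics
top [[493.4   0.  317.8]
 [  0.  493.4 212.4]
 [  0.    0.    1. ]] [[-0.007 -0.98   0.198  0.161]
 [-1.     0.007  0.    -0.113]
 [-0.002 -0.198 -0.98   1.652]
 [ 0.     0.     0.     1.   ]]
scene [[498.6   0.  319.1]
 [  0.  498.6 204. ]
 [  0.    0.    1. ]] [[-0.877  0.293 -0.381  0.989]
 [ 0.481  0.549 -0.684  0.782]
 [ 0.009 -0.783 -0.622  0.922]
 [ 0.     0.     0.     1.   ]]
{'time': 0.1, 'joint_positions': array([ 1.21412569,  0.32177876, -0.07012035,  1.45155244,  0.0225721 ,
        1.37079501, -0.05690879]), 'qd': array([ 0.00120369, -0.0005388 , -0.0007836 , -0.00246165,  0.00036815,
       -0.00133287,  0.00025814]), 'joint_torque': array([-3.08535455e-04, -4.92572093e+01, -4.05341852e-01, -3.13396060e+01,
       -6.39158813e-02,  3.95520532e-02,  1.10549520e-04]), 'position': array([ 0.23536976, -0.60548684,  0.29125192]), 'tool_rot': array([-3.08607216e+00, -5.78833466e-01,  5.88636293e-04]), 'ft_force': array([ 0.03814253, -0.88248972, -0.07995123]), 'torque': array([ 0.00140474, -0.00752343, -0.03848945]), 'grip_force': 0.0, 'grip_width': 0.9996219928233537}
```

View pics/top0.png

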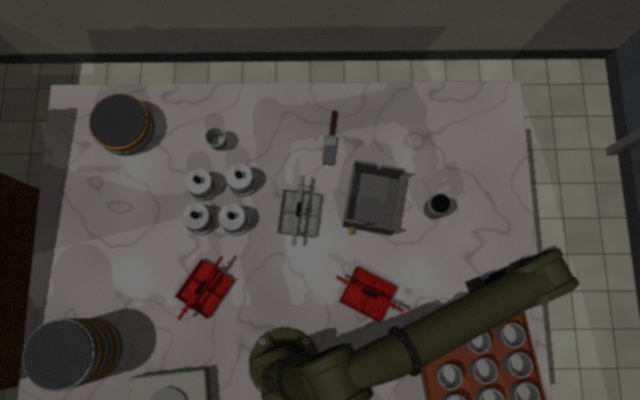

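View pics/scene0.png

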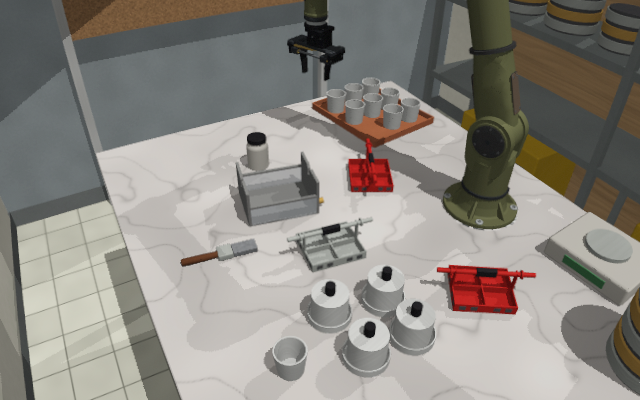

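The top view shows the four lidded tubs near (200,180), (240,178), (198,218) and (233,218), with the grey basket at (300,212), the tank at (377,198) and the jar, brush and tin around them. In the scene view the basket is at (330,240) and the tank at (280,190). The two red baskets are decoys.

Run:
```python
from h import *
for n,roi,z in (("top",(175,150,320,245),.108),("scene",(300,210,450,345),.108)):
    im=cv2.imread(f"pics/{n}0.png");c=get_calibration(n)
    g=im.max(2); m=np.zeros_like(g);x0,y0,x1,y1=roi
    m[y0:y1,x0:x1]=(g[y0:y1,x0:x1]<45)*255
    k,_,st,ce=cv2.connectedComponentsWithStats(m)
    for i in range(1,k):
        if st[i,4]>=15: print(n,st[i],ce[i].round(1),onz(c,[ce[i]],.100)[0].round(3),onz(c,[ce[i]],.075)[0].round(3))
im=cv2.imread("pics/top0.png")[150:255,265:425]
cv2.imwrite("pics/crop1.png",cv2.resize(im,None,fx=5,fy=5,interpolation=cv2.INTER_CUBIC))
```

```text
top [236 171   7   7  36] [238.5 174.4] [0.602 0.146 0.1  ] [0.609 0.15  0.075]
top [194 176   7   7  39] [197.  179.3] [0.587 0.281 0.1  ] [0.594 0.287 0.075]
top [199 179  19  19  95] [210.1 189.7] [0.551 0.237 0.1  ] [0.558 0.242 0.075]
top [244 178  15  14  68] [252.  185.3] [0.565 0.101 0.1  ] [0.572 0.105 0.075]
top [296 202   6  15  71] [298.6 208.9] [ 0.486 -0.051  0.1  ] [ 0.491 -0.05   0.075]
top [307 208   4   5  15] [308.3 209.9] [ 0.482 -0.081  0.1  ] [ 0.487 -0.081  0.075]
top [201 211  15  20 135] [210.  222.2] [0.444 0.233 0.1  ] [0.449 0.238 0.075]
top [191 212   9   6  40] [194.6 214.6] [0.47  0.283 0.1  ] [0.475 0.29  0.075]
top [228 213   7   6  36] [231.  215.4] [0.466 0.166 0.1  ] [0.471 0.171 0.075]
top [240 217   8  13  37] [244.8 223.4] [0.44  0.122 0.1  ] [0.444 0.125 0.075]
top [249 217   6  10  34] [252.1 221.7] [0.445 0.098 0.1  ] [0.45  0.102 0.075]
scene [322 224  18  11 118] [330.8 228.9] [ 0.507 -0.02   0.1  ] [ 0.493 -0.044  0.075]
scene [382 267  10  14 110] [386.3 273.5] [0.472 0.172 0.1  ] [0.457 0.154 0.075]
scene [325 282  10  14 117] [329.7 288.6] [0.608 0.151 0.1  ] [0.596 0.131 0.075]
scene [411 302  11  15 134] [416. 309.] [0.476 0.288 0.1  ] [0.46  0.273 0.075]
scene [364 322  11  16 141] [369.3 329.4] [0.592 0.285 0.1  ] [0.58  0.27  0.075]
```

View pics/crop1.png

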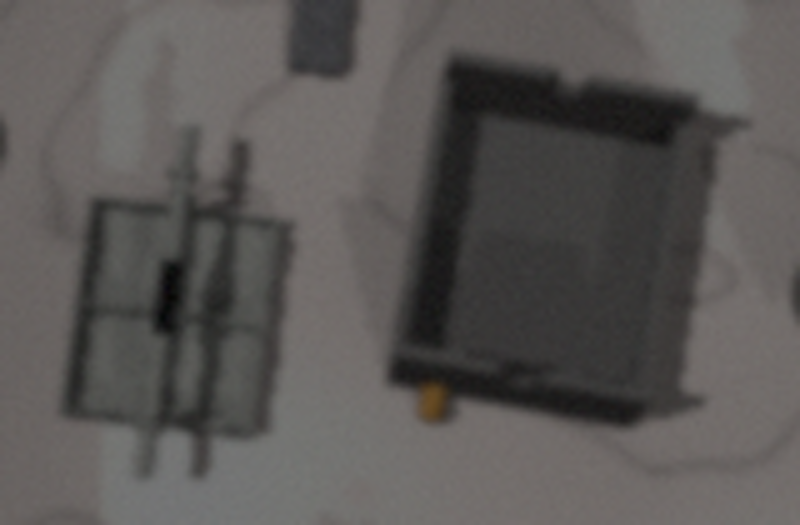

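The crop shows the basket axle running from (190,130) to (145,475) with the grip at (169,297). The tank's slot notches are near (570,92) and (515,372).

```bash
cat >> h.py <<'E'
def tri(ca,a,cb,b):
    o1,d1=ray(ca,[a]);o2,d2=ray(cb,[b]);d1=d1[0];d2=d2[0]
    t=np.linalg.lstsq(np.c_[d1,-d2],o2-o1,rcond=None)[0]
    p,q=o1+t[0]*d1,o2+t[1]*d2
    return (p+q)/2,np.linalg.norm(p-q)
E
python3 - <<'E'
from h import *
t=get_calibration("top");s=get_calibration("scene")
for a,b in (((238.5,174.4),(329.7,288.6)),((197,179.3),(369.3,329.4)),((194.6,214.6),(416,309)),((231,215.4),(386.3,273.5)),((298.6,208.9),(330.8,228.9))):
    p,e=tri(t,a,s,b);print(p.round(4),round(e,4),"r",np.hypot(*p[:2]).round(3))
cr=lambda u,v:((u+.5)/5-.5+265,(v+.5)/5-.5+150)
print("axle",onz(t,[cr(190,130),cr(145,475),cr(169,297)],[.070]).round(3))
print("tankcorners",onz(t,[cr(452,55),cr(695,100),cr(390,380),cr(630,422)],[.112]).round(3))
print("brush/tin/jar",onz(t,[(330,150),(216,138),(438,205)],.03).round(3))
E
```

```text
[0.6045 0.1464 0.0939] 0.0014 r 0.622
[0.5886 0.2816 0.0943] 0.001 r 0.653
[0.4713 0.2845 0.0936] 0.0014 r 0.551
[0.4678 0.1674 0.0931] 0.0009 r 0.497
[ 0.4912 -0.0487  0.0714] 0.0016 r 0.494
axle [[ 0.605 -0.062  0.07 ]
 [ 0.374 -0.033  0.07 ]
 [ 0.492 -0.049  0.07 ]]
tankcorners [[ 0.643 -0.234  0.112]
 [ 0.611 -0.391  0.112]
 [ 0.428 -0.19   0.112]
 [ 0.4   -0.341  0.112]]
brush/tin/jar [[ 0.707 -0.155  0.03 ]
 [ 0.753  0.239  0.03 ]
 [ 0.511 -0.516  0.03 ]]
```

>>> send_rows(
  rows=[
    {"x":20,"y":45},
    {"x":20,"y":45},
    {"x":20,"y":45},
    {"x":20,"y":45},
    {"x":20,"y":45},
    {"x":20,"y":45},
    {"x":20,"y":45},
    {"x":20,"y":45},
    {"x":20,"y":45},
    {"x":20,"y":45},
  ],
)

```text
schema error: expected keys hand, x, y, z, roll
```

>>> send_rows(
  rows=[
    {"hand":87,"x":22,"y":37,"z":0,"roll":0},
    {"hand":87,"x":22,"y":37,"z":0,"roll":0},
    {"hand":87,"x":22,"y":37,"z":0,"roll":0},
    {"hand":87,"x":22,"y":37,"z":0,"roll":0},
    {"hand":87,"x":22,"y":37,"z":0,"roll":0},
    {"hand":87,"x":22,"y":37,"z":0,"roll":0},
    {"hand":87,"x":22,"y":37,"z":0,"roll":0},
    {"hand":87,"x":22,"y":37,"z":0,"roll":0},
    {"hand":87,"x":22,"y":37,"z":0,"roll":0},
    {"hand":87,"x":22,"y":37,"z":0,"roll":0},
  ],
)

```text
time: 1.1
position: [0.4559, -0.2341, 0.2921]
tool_rot: [3.088, 0.579, -0.001]
ft_force: [0.4, -0.1, 0.7]
grip_width: 1.0
grip_force: 0.0
```

Run:
```python
from h import *
s=get_state();print(s["time"],s["joint_positions"].round(2),s["position"].round(3),s["tool_rot"].round(3))
c=get_calibration("wrist");cv2.imwrite("pics/w1.png",get_image("wrist"));print(np.array(c["world_from_camera"]).round(3),c["mtx"])
```

```text
1.1 [ 0.8   0.05 -0.39  1.78  0.02  1.32 -0.79] [ 0.456 -0.234  0.292] [ 3.088e+00  5.790e-01 -1.000e-03]
[[ 0.362 -0.903 -0.233  0.519]
 [-0.932 -0.351 -0.09  -0.21 ]
 [-0.     0.249 -0.968  0.383]
 [ 0.     0.     0.     1.   ]] [[300.97976784   0.         315.9946245 ]
 [  0.         300.97976784 195.6615481 ]
 [  0.           0.           1.        ]]
```

View pics/w1.png

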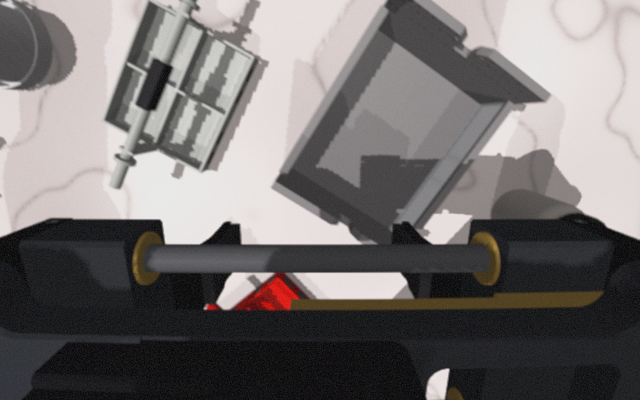

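The wrist view shows the basket at (185,85) and the tank at (400,110) clearly. Next I go to knob A.

>>> send_rows(
  rows=[
    {"hand":87,"x":15,"y":38,"z":0,"roll":6.2},
    {"hand":87,"x":15,"y":38,"z":0,"roll":6.2},
    {"hand":87,"x":15,"y":38,"z":0,"roll":6.2},
    {"hand":87,"x":15,"y":38,"z":0,"roll":6.2},
    {"hand":87,"x":15,"y":38,"z":0,"roll":6.2},
    {"hand":87,"x":15,"y":38,"z":0,"roll":6.2},
    {"hand":87,"x":15,"y":38,"z":0,"roll":6.2},
    {"hand":87,"x":15,"y":38,"z":0,"roll":6.2},
    {"hand":87,"x":15,"y":38,"z":0,"roll":6.2},
    {"hand":87,"x":15,"y":38,"z":0,"roll":6.2},
  ],
)

```text
time: 2.15
position: [0.6059, 0.1451, 0.2919]
tool_rot: [2.344, 2.091, -0.001]
ft_force: [0.1, -1.1, 0.5]
grip_width: 0.998
grip_force: 0.0
```

>>> send_rows(
  rows=[
    {"hand":87,"x":0,"y":0,"z":-40,"roll":0},
    {"hand":87,"x":0,"y":0,"z":-40,"roll":0},
    {"hand":87,"x":0,"y":0,"z":-30,"roll":0},
    {"hand":87,"x":0,"y":0,"z":-28,"roll":0},
    {"hand":87,"x":0,"y":0,"z":0,"roll":0},
    {"hand":10,"x":0,"y":0,"z":0,"roll":0},
    {"hand":10,"x":0,"y":0,"z":0,"roll":0},
    {"hand":10,"x":0,"y":0,"z":0,"roll":0},
    {"hand":10,"x":0,"y":0,"z":0,"roll":0},
    {"hand":10,"x":0,"y":0,"z":0,"roll":0},
  ],
  force=20,
)

```text
time: 3.15
position: [0.6059, 0.1442, 0.1551]
tool_rot: [2.348, 2.086, 0.002]
ft_force: [-0.8, 0.4, 0.5]
grip_width: 0.632
grip_force: 0.0
```

>>> send_rows(
  rows=[
    {"hand":10,"x":0,"y":0,"z":0,"roll":0},
    {"hand":10,"x":0,"y":0,"z":0,"roll":0},
    {"hand":10,"x":0,"y":0,"z":0,"roll":0},
    {"hand":10,"x":0,"y":0,"z":0,"roll":0},
    {"hand":10,"x":0,"y":0,"z":0,"roll":0},
    {"hand":10,"x":0,"y":0,"z":0,"roll":0},
    {"hand":10,"x":0,"y":0,"z":0,"roll":0},
    {"hand":10,"x":0,"y":0,"z":15,"roll":0},
    {"hand":10,"x":0,"y":0,"z":30,"roll":0},
    {"hand":10,"x":0,"y":0,"z":40,"roll":0},
  ],
)

```text
time: 4.15
position: [0.6046, 0.1438, 0.2395]
tool_rot: [-2.347, -2.086, 0.004]
ft_force: [1.2, 0.2, -0.7]
grip_width: 0.272
grip_force: 19.8
```

>>> send_rows(
  rows=[
    {"hand":10,"x":0,"y":0,"z":35,"roll":0},
    {"hand":10,"x":0,"y":0,"z":35,"roll":0},
    {"hand":10,"x":0,"y":0,"z":0,"roll":0},
  ],
)

```text
time: 4.45
position: [0.6075, 0.1457, 0.3166]
tool_rot: [2.344, 2.083, 0.015]
ft_force: [-0.6, -0.7, -1.3]
grip_width: 0.27
grip_force: 19.8
```

Run:
```python
from h import *
s=get_state();print(s["time"],s["joint_positions"].round(2))
im=get_image("scene");cv2.imwrite("pics/s1.png",im)
cv2.imwrite("pics/s1c.png",cv2.resize(im[200:390,250:470],None,fx=3,fy=3,interpolation=cv2.INTER_CUBIC))
```

```text
4.45 [ 0.32  0.33 -0.75  1.47  0.23  1.42 -0.56]
```

View pics/s1c.png

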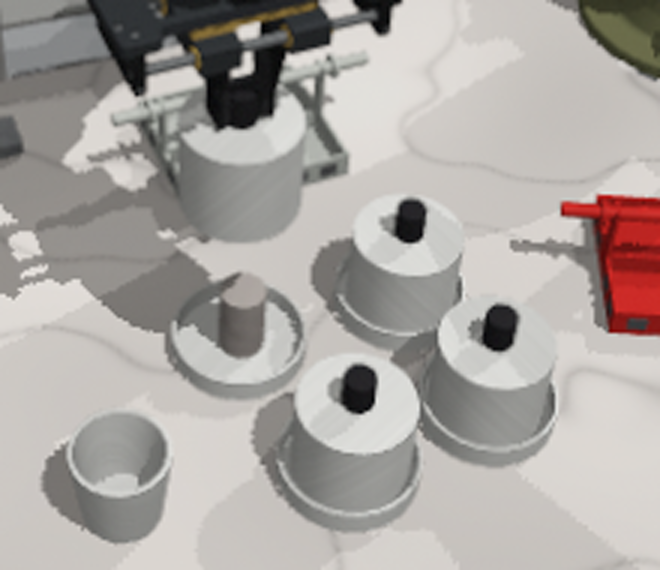

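Plug found in tub A, top at about (331,296) in the scene image; the other three lids are untouched. I park this lid on free bench at about (0.68, 0.03).

>>> send_rows(
  rows=[
    {"hand":10,"x":25,"y":-38,"z":0,"roll":0},
    {"hand":10,"x":25,"y":-38,"z":0,"roll":0},
    {"hand":10,"x":25,"y":-39,"z":0,"roll":0},
    {"hand":10,"x":0,"y":0,"z":-40,"roll":0},
    {"hand":10,"x":0,"y":0,"z":-40,"roll":0},
    {"hand":10,"x":0,"y":0,"z":-40,"roll":0},
    {"hand":10,"x":0,"y":0,"z":-20,"roll":0},
    {"hand":10,"x":0,"y":0,"z":-9,"roll":0},
    {"hand":10,"x":0,"y":0,"z":-5,"roll":0},
    {"hand":10,"x":0,"y":0,"z":0,"roll":0},
  ],
)

```text
time: 5.5
position: [0.6807, 0.0293, 0.1556]
tool_rot: [2.348, 2.087, 0.001]
ft_force: [0.2, 0.2, -1.8]
grip_width: 0.268
grip_force: 19.9
```

Run:
```python
from h import *
c=get_calibration("scene");a=lambda u,v:(250+(u+.5)/3-.5,200+(v+.5)/3-.5)
print(onz(c,[a(243,290)],.064).round(4), "tub A rim", onz(c,[a(238,333)],.022).round(4))
```

```text
[[0.6007 0.1441 0.064 ]] tub A rim [[0.6065 0.1486 0.022 ]]
```

>>> send_rows(
  rows=[
    {"hand":10,"x":0,"y":0,"z":-2,"roll":0},
    {"hand":10,"x":0,"y":0,"z":-2,"roll":0},
    {"hand":10,"x":0,"y":0,"z":0,"roll":0},
    {"hand":55,"x":0,"y":0,"z":0,"roll":0},
    {"hand":60,"x":0,"y":0,"z":0,"roll":0},
    {"hand":60,"x":0,"y":0,"z":0,"roll":0},
    {"hand":60,"x":0,"y":0,"z":0,"roll":0},
    {"hand":60,"x":0,"y":0,"z":0,"roll":0},
  ],
)

```text
time: 6.3
position: [0.6806, 0.0292, 0.1514]
tool_rot: [2.348, 2.087, 0.0]
ft_force: [0.3, 0.4, -0.6]
grip_width: 0.63
grip_force: 0.0
```

>>> send_rows(
  rows=[
    {"hand":87,"x":0,"y":0,"z":40,"roll":0},
    {"hand":87,"x":0,"y":0,"z":40,"roll":0},
    {"hand":87,"x":-10,"y":15,"z":40,"roll":0},
    {"hand":87,"x":-20,"y":30,"z":0,"roll":0},
    {"hand":87,"x":-20,"y":30,"z":0,"roll":0},
    {"hand":87,"x":-20,"y":30,"z":0,"roll":0},
    {"hand":87,"x":-9,"y":10,"z":0,"roll":0},
    {"hand":87,"x":0,"y":0,"z":0,"roll":0},
  ],
)

```text
time: 7.1
position: [0.6003, 0.1466, 0.2718]
tool_rot: [2.343, 2.092, 0.001]
ft_force: [-0.2, -0.0, 0.6]
grip_width: 0.995
grip_force: 0.0
```

Run:
```python
from h import *
s=get_state();print(s["position"].round(4))
c=get_calibration("wrist");im=get_image("wrist");cv2.imwrite("pics/w2.png",im);print(np.array(c["world_from_camera"]).round(3))
print(proj(c,[[.601,.144,.064],[.6045,.1464,.022]]))
```

```text
[0.6003 0.1466 0.2718]
[[ 0.994 -0.109 -0.028  0.608]
 [-0.113 -0.963 -0.247  0.214]
 [-0.     0.248 -0.969  0.363]
 [ 0.     0.     0.     1.   ]]
[[317.07552964 189.20375173]
 [319.74340687 178.57299665]]
```

View pics/w2.png

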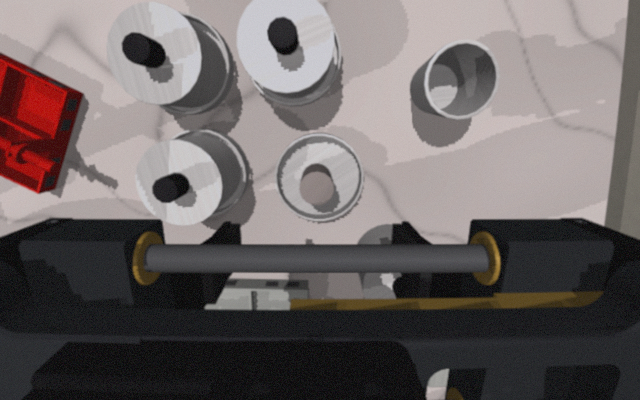

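The wrist view shows the plug top near (317,181) inside tub A, whose rim is centred near (320,176). The other lids are in place.

Run:
```python
from h import *
c=get_calibration("wrist");im=cv2.imread("pics/w2.png").astype(int)
s=get_calibration("scene");si=cv2.imread("pics/s1.png").astype(int)
d=im[...,2]-im[...,0]
print(im[181,317],im[205,317],im[180,345]); 
m=np.zeros(d.shape,np.uint8);m[140:218,280:360]=((im[...,1]<165)&(d>12))[140:218,280:360]*255
cn=max(cv2.findContours(m,0,1)[0],key=cv2.contourArea);print(cv2.minEnclosingCircle(cn),cv2.boundingRect(cn))
(x,y),r=cv2.minEnclosingCircle(cn)
for q in ((x,y),(317,181)): print(onz(c,[q],.064).round(4))
print("rim",onz(c,[(320,176)],.022).round(4))
print(tri(c,(317,181),s,(330.7,296.3)))
```

```text
[130 133 142] [100 100 104] [180 180 183]
((315.46551513671875, 183.5), 14.543182373046875) (301, 173, 30, 23)
[[0.6015 0.1474 0.064 ]]
[[0.6034 0.1498 0.064 ]]
rim [[0.6066 0.1466 0.022 ]]
(array([0.60408032, 0.15118818, 0.07293249]), np.float64(0.0014078849547989334))
```

>>> send_rows(
  rows=[
    {"hand":70,"x":1,"y":0,"z":-40,"roll":0},
    {"hand":70,"x":1,"y":0,"z":-40,"roll":0},
    {"hand":70,"x":0,"y":0,"z":-40,"roll":0},
    {"hand":70,"x":0,"y":0,"z":-30,"roll":0},
    {"hand":70,"x":0,"y":0,"z":-16,"roll":0},
    {"hand":20,"x":0,"y":0,"z":0,"roll":0},
    {"hand":20,"x":0,"y":0,"z":0,"roll":0},
    {"hand":20,"x":0,"y":0,"z":0,"roll":0},
    {"hand":20,"x":0,"y":0,"z":0,"roll":0},
    {"hand":20,"x":0,"y":0,"z":0,"roll":0},
  ],
  force=25,
)

```text
time: 8.15
position: [0.6039, 0.1444, 0.1065]
tool_rot: [2.348, 2.086, 0.002]
ft_force: [-1.2, -0.3, 1.0]
grip_width: 0.436
grip_force: 0.6
```

>>> send_rows(
  rows=[
    {"hand":20,"x":0,"y":0,"z":0,"roll":0},
    {"hand":20,"x":0,"y":0,"z":0,"roll":0},
    {"hand":20,"x":0,"y":0,"z":0,"roll":0},
  ],
)

```text
time: 8.45
position: [0.6037, 0.1445, 0.1063]
tool_rot: [2.348, 2.087, 0.001]
ft_force: [-1.5, -0.1, 6.3]
grip_width: 0.406
grip_force: 25.0
```

Run:
```python
from h import *
im=get_image("top");cv2.imwrite("pics/t2.png",im)
g=im.max(2)
m=np.zeros_like(g);m[180:235,262:330]=(g[180:235,262:330]<45)*255
k,_,st,ce=cv2.connectedComponentsWithStats(m)
for i in range(1,k):
    if st[i,4]>=15: print(st[i],ce[i].round(1),onz(get_calibration("top"),[ce[i]],.075)[0].round(3))
print(get_state()["position"])
```

```text
[ 262  180   37   55 1068] [274.7 216.3] [0.467 0.028 0.075]
[296 202   6  15  63] [298.6 209. ] [ 0.491 -0.049  0.075]
[0.60376961 0.14442246 0.10633952]
```

>>> send_rows(
  rows=[
    {"hand":20,"x":0,"y":0,"z":20,"roll":0},
    {"hand":20,"x":0,"y":0,"z":45,"roll":0},
    {"hand":20,"x":0,"y":0,"z":45,"roll":0},
    {"hand":20,"x":-14,"y":-34,"z":0,"roll":0},
    {"hand":20,"x":-15,"y":-33,"z":0,"roll":0},
    {"hand":20,"x":-14,"y":-33,"z":0,"roll":0},
    {"hand":20,"x":-15,"y":-33,"z":0,"roll":0},
    {"hand":20,"x":-14,"y":-33,"z":0,"roll":0},
    {"hand":20,"x":0,"y":0,"z":0,"roll":0},
  ],
)

```text
time: 9.4
position: [0.5296, -0.0284, 0.2145]
tool_rot: [2.356, 2.075, -0.007]
ft_force: [-0.0, 0.1, -2.4]
grip_width: 0.402
grip_force: 25.0
```

Run:
```python
from h import *
s=get_state();print(s["position"].round(4),s["grip_width"])
im=get_image("wrist");cv2.imwrite("pics/w3.png",im)
im=get_image("scene");cv2.imwrite("pics/s3.png",im)
cv2.imwrite("pics/s3c.png",cv2.resize(im[150:290,270:400],None,fx=4,fy=4,interpolation=cv2.INTER_CUBIC))
```

```text
[ 0.5296 -0.0284  0.2145] 0.40211712871037203
```

View pics/s3c.png

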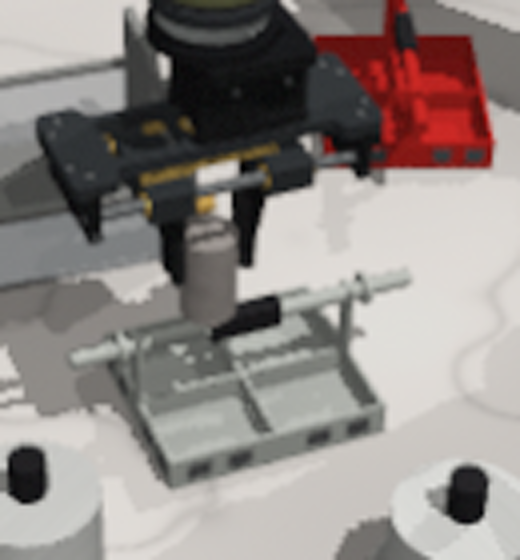

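The plug is held upright above the basket, and the basket stands where it was measured.

>>> send_rows(
  rows=[
    {"hand":20,"x":0,"y":0,"z":-30,"roll":0},
    {"hand":20,"x":0,"y":0,"z":-30,"roll":0},
    {"hand":20,"x":0,"y":0,"z":-20,"roll":0},
    {"hand":20,"x":0,"y":0,"z":0,"roll":0},
  ],
)

```text
time: 9.9
position: [0.5297, -0.02, 0.1324]
tool_rot: [-2.342, -2.086, 0.004]
ft_force: [0.5, 0.5, -1.6]
grip_width: 0.407
grip_force: 25.0
```

Run:
```python
from h import *
s=get_state();print(s["position"].round(4),s["ft_force"].round(1))
```

```text
[ 0.5297 -0.02    0.1324] [ 0.5  0.5 -1.6]
```

>>> send_rows(
  rows=[
    {"hand":20,"x":1,"y":-1,"z":-15,"roll":0},
    {"hand":20,"x":0,"y":0,"z":-10,"roll":0},
    {"hand":20,"x":0,"y":0,"z":-4,"roll":0},
    {"hand":20,"x":0,"y":0,"z":-2,"roll":0},
    {"hand":20,"x":0,"y":0,"z":0,"roll":0},
  ],
)

```text
time: 10.4
position: [0.5327, -0.0226, 0.1053]
tool_rot: [2.348, 2.087, -0.0]
ft_force: [-3.1, -0.2, 4.5]
grip_width: 0.404
grip_force: 25.0
```

>>> send_rows(
  rows=[
    {"hand":60,"x":0,"y":0,"z":0,"roll":0},
    {"hand":60,"x":0,"y":0,"z":0,"roll":0},
    {"hand":60,"x":0,"y":0,"z":0,"roll":0},
    {"hand":60,"x":0,"y":0,"z":0,"roll":0},
    {"hand":60,"x":0,"y":0,"z":0,"roll":0},
    {"hand":60,"x":0,"y":0,"z":40,"roll":0},
    {"hand":60,"x":0,"y":0,"z":40,"roll":0},
    {"hand":60,"x":0,"y":0,"z":40,"roll":0},
  ],
)

```text
time: 11.2
position: [0.5322, -0.0227, 0.2254]
tool_rot: [-2.348, -2.087, 0.0]
ft_force: [1.6, -0.6, 0.4]
grip_width: 0.691
grip_force: 0.0
```

>>> send_rows(
  rows=[
    {"hand":60,"x":-13,"y":38,"z":0,"roll":0},
    {"hand":60,"x":-13,"y":38,"z":0,"roll":0},
    {"hand":60,"x":-13,"y":38,"z":0,"roll":0},
    {"hand":60,"x":-13,"y":38,"z":0,"roll":0},
    {"hand":60,"x":-12,"y":38,"z":0,"roll":0},
    {"hand":60,"x":0,"y":0,"z":0,"roll":0},
    {"hand":60,"x":0,"y":0,"z":-25,"roll":0},
    {"hand":60,"x":0,"y":0,"z":-25,"roll":0},
    {"hand":60,"x":0,"y":0,"z":-20,"roll":0},
    {"hand":60,"x":0,"y":0,"z":0,"roll":0},
  ],
  force=20,
)

```text
time: 12.2
position: [0.4674, 0.1661, 0.1521]
tool_rot: [-2.347, -2.085, 0.005]
ft_force: [-0.2, -0.4, -0.1]
grip_width: 0.689
grip_force: 0.0
```

>>> send_rows(
  rows=[
    {"hand":10,"x":0,"y":0,"z":0,"roll":0},
    {"hand":10,"x":0,"y":0,"z":0,"roll":0},
    {"hand":10,"x":0,"y":0,"z":0,"roll":0},
    {"hand":10,"x":0,"y":0,"z":0,"roll":0},
    {"hand":10,"x":0,"y":0,"z":0,"roll":0},
    {"hand":10,"x":0,"y":0,"z":0,"roll":0},
    {"hand":10,"x":0,"y":0,"z":0,"roll":0},
    {"hand":10,"x":0,"y":0,"z":0,"roll":0},
    {"hand":10,"x":0,"y":0,"z":0,"roll":0},
  ],
)

```text
time: 13.1
position: [0.4685, 0.1673, 0.1544]
tool_rot: [2.348, 2.087, -0.0]
ft_force: [-1.5, -0.1, 2.5]
grip_width: 0.268
grip_force: 20.0
```

>>> send_rows(
  rows=[
    {"hand":10,"x":0,"y":0,"z":15,"roll":0},
    {"hand":10,"x":0,"y":0,"z":40,"roll":0},
    {"hand":10,"x":0,"y":0,"z":40,"roll":0},
    {"hand":10,"x":0,"y":0,"z":40,"roll":0},
    {"hand":10,"x":0,"y":0,"z":20,"roll":0},
    {"hand":10,"x":0,"y":0,"z":0,"roll":0},
  ],
)

```text
time: 13.7
position: [0.4699, 0.168, 0.3133]
tool_rot: [2.345, 2.084, 0.009]
ft_force: [-0.6, 0.5, -1.4]
grip_width: 0.27
grip_force: 20.0
```

Run:
```python
from h import *
im=get_image("scene");cv2.imwrite("pics/s4.png",im)
cv2.imwrite("pics/s4c.png",cv2.resize(im[200:360,270:450],None,fx=4,fy=3.75,interpolation=cv2.INTER_CUBIC))
```

```text
(no output)
```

View pics/s4c.png

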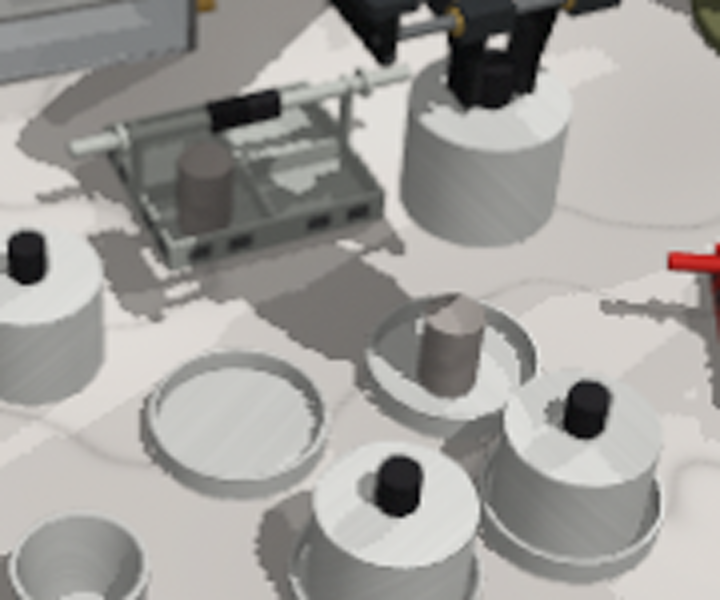

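Plug 1 stands in the basket, and tub D also holds a plug, its top near crop (452,312). Lid D goes onto the emptied tub A.

>>> send_rows(
  rows=[
    {"hand":10,"x":30,"y":-5,"z":0,"roll":0},
    {"hand":10,"x":40,"y":-5,"z":0,"roll":0},
    {"hand":10,"x":40,"y":-5,"z":0,"roll":0},
    {"hand":10,"x":28,"y":-5,"z":0,"roll":0},
    {"hand":10,"x":0,"y":0,"z":0,"roll":0},
    {"hand":10,"x":0,"y":0,"z":-40,"roll":0},
    {"hand":10,"x":0,"y":0,"z":-40,"roll":0},
    {"hand":10,"x":0,"y":0,"z":-30,"roll":0},
    {"hand":10,"x":0,"y":0,"z":0,"roll":0},
    {"hand":10,"x":0,"y":0,"z":0,"roll":0},
  ],
)

```text
time: 14.75
position: [0.6057, 0.1474, 0.199]
tool_rot: [-2.347, -2.087, 0.002]
ft_force: [0.9, 1.1, -0.0]
grip_width: 0.275
grip_force: 20.0
```

Run:
```python
from h import *
c=get_calibration("scene");a=lambda u,v:(270+(u+.5)/4-.5,200+(v+.5)/3.75-.5)
print("plugD",onz(c,[a(452,315)],.064).round(4), "tubs A,D", onz(c,[a(237,411),a(452,355)],.022).round(4),"plug1",onz(c,[a(205,160)],.063).round(4))
s=get_state();print(s["position"].round(4),s["joint_positions"].round(2))
```

```text
plugD [[0.4757 0.168  0.064 ]] tubs A,D [[0.6046 0.1448 0.022 ]
 [0.4699 0.1663 0.022 ]] plug1 [[ 0.5333 -0.0237  0.063 ]]
[0.6057 0.1474 0.199 ] [ 0.35  0.44 -0.8   1.61  0.33  1.23 -0.63]
```

>>> send_rows(
  rows=[
    {"hand":10,"x":0,"y":0,"z":-20,"roll":0},
    {"hand":10,"x":0,"y":0,"z":-15,"roll":0},
    {"hand":10,"x":0,"y":0,"z":-6,"roll":0},
    {"hand":10,"x":0,"y":0,"z":-4,"roll":0},
    {"hand":10,"x":0,"y":0,"z":0,"roll":0},
    {"hand":10,"x":0,"y":0,"z":0,"roll":0},
  ],
)

```text
time: 15.35
position: [0.6069, 0.1474, 0.1549]
tool_rot: [2.348, 2.086, 0.001]
ft_force: [0.1, 0.8, -1.0]
grip_width: 0.269
grip_force: 20.0
```

>>> send_rows(
  rows=[
    {"hand":55,"x":0,"y":0,"z":0,"roll":0},
    {"hand":60,"x":0,"y":0,"z":0,"roll":0},
    {"hand":60,"x":0,"y":0,"z":0,"roll":0},
    {"hand":60,"x":0,"y":0,"z":0,"roll":0},
    {"hand":60,"x":0,"y":0,"z":0,"roll":0},
    {"hand":87,"x":0,"y":0,"z":40,"roll":0},
    {"hand":87,"x":0,"y":0,"z":35,"roll":0},
    {"hand":87,"x":-44,"y":7,"z":0,"roll":0},
    {"hand":87,"x":-44,"y":7,"z":0,"roll":0},
    {"hand":87,"x":-44,"y":7,"z":0,"roll":0},
  ],
  force=25,
)

```text
time: 16.35
position: [0.4731, 0.1687, 0.2292]
tool_rot: [-2.348, -2.086, -0.001]
ft_force: [-0.3, 1.4, 1.3]
grip_width: 0.979
grip_force: 0.0
```

>>> send_rows(
  rows=[
    {"hand":75,"x":1,"y":0,"z":-40,"roll":0},
    {"hand":75,"x":1,"y":0,"z":-40,"roll":0},
    {"hand":75,"x":0,"y":0,"z":-30,"roll":0},
    {"hand":75,"x":0,"y":0,"z":-13,"roll":0},
    {"hand":20,"x":0,"y":0,"z":0,"roll":0},
    {"hand":20,"x":0,"y":0,"z":0,"roll":0},
    {"hand":20,"x":0,"y":0,"z":0,"roll":0},
    {"hand":20,"x":0,"y":0,"z":0,"roll":0},
    {"hand":20,"x":0,"y":0,"z":0,"roll":0},
    {"hand":20,"x":0,"y":0,"z":0,"roll":0},
  ],
)

```text
time: 17.35
position: [0.4765, 0.1683, 0.1067]
tool_rot: [2.348, 2.087, 0.0]
ft_force: [-0.8, -0.5, 4.0]
grip_width: 0.408
grip_force: 25.1
```

>>> send_rows(
  rows=[
    {"hand":20,"x":0,"y":0,"z":0,"roll":0},
    {"hand":20,"x":0,"y":0,"z":0,"roll":0},
    {"hand":20,"x":0,"y":0,"z":0,"roll":0},
    {"hand":20,"x":0,"y":0,"z":0,"roll":0},
    {"hand":20,"x":0,"y":0,"z":0,"roll":0},
  ],
)

```text
time: 17.85
position: [0.4765, 0.1683, 0.1067]
tool_rot: [2.348, 2.087, -0.0]
ft_force: [-1.8, -0.6, 5.3]
grip_width: 0.403
grip_force: 25.0
```

Run:
```python
from h import *
c=[get_calibration("top"),get_calibration("scene")];p=[]
for n,roi in (("top",(280,185,320,235)),("scene",(305,215,355,245))):
    im=get_image(n);g=im.max(2);x0,y0,x1,y1=roi
    m=np.zeros_like(g);m[y0:y1,x0:x1]=(g[y0:y1,x0:x1]<45)*255
    k,_,st,ce=cv2.connectedComponentsWithStats(m);i=1+st[1:,4].argmax();print(st[i],ce[i]);p.append(ce[i])
print(tri(c[0],p[0],c[1],p[1]));s=get_state();print(s["position"].round(4),s["grip_width"])
```

```text
[280 190  38  36 505] [295.43366337 206.94059406]
[322 224  18  11 129] [330.75968992 228.95348837]
(array([ 0.49632543, -0.03915801,  0.0806255 ]), np.float64(0.0003816673409829774))
[0.4766 0.1683 0.1067] 0.4060900448307904
```

Plug D is gripped (35 mm) and the basket has not moved.

>>> send_rows(
  rows=[
    {"hand":20,"x":0,"y":0,"z":20,"roll":0},
    {"hand":20,"x":0,"y":0,"z":45,"roll":0},
    {"hand":20,"x":0,"y":0,"z":45,"roll":0},
    {"hand":20,"x":-4,"y":-40,"z":0,"roll":0},
    {"hand":20,"x":-5,"y":-40,"z":0,"roll":0},
    {"hand":20,"x":-5,"y":-40,"z":0,"roll":0},
    {"hand":20,"x":-4,"y":-40,"z":0,"roll":0},
    {"hand":20,"x":0,"y":-20,"z":0,"roll":0},
    {"hand":20,"x":0,"y":0,"z":0,"roll":0},
    {"hand":20,"x":0,"y":0,"z":-35,"roll":0},
  ],
)

```text
time: 18.95
position: [0.4619, -0.0123, 0.1844]
tool_rot: [2.345, 2.079, 0.009]
ft_force: [0.9, 0.4, -1.5]
grip_width: 0.407
grip_force: 25.0
```

>>> send_rows(
  rows=[
    {"hand":20,"x":0,"y":0,"z":-25,"roll":0},
    {"hand":20,"x":0,"y":0,"z":-20,"roll":0},
    {"hand":20,"x":0,"y":0,"z":0,"roll":0},
    {"hand":20,"x":0,"y":0,"z":0,"roll":0},
  ],
)

```text
time: 19.35
position: [0.4586, -0.0109, 0.1364]
tool_rot: [-2.346, -2.088, -0.001]
ft_force: [0.2, 0.0, -0.8]
grip_width: 0.406
grip_force: 25.0
```

>>> send_rows(
  rows=[
    {"hand":20,"x":0,"y":0,"z":-15,"roll":0},
    {"hand":20,"x":0,"y":0,"z":-10,"roll":0},
    {"hand":20,"x":0,"y":0,"z":-4,"roll":0},
    {"hand":20,"x":0,"y":0,"z":-2,"roll":0},
    {"hand":20,"x":0,"y":0,"z":0,"roll":0},
    {"hand":60,"x":0,"y":0,"z":0,"roll":0},
    {"hand":60,"x":0,"y":0,"z":0,"roll":0},
    {"hand":60,"x":0,"y":0,"z":0,"roll":0},
    {"hand":60,"x":0,"y":0,"z":0,"roll":0},
    {"hand":60,"x":0,"y":0,"z":0,"roll":0},
  ],
)

```text
time: 20.35
position: [0.4586, -0.0119, 0.1053]
tool_rot: [2.348, 2.087, 0.0]
ft_force: [0.5, 1.2, 1.0]
grip_width: 0.679
grip_force: 0.0
```

>>> send_rows(
  rows=[
    {"hand":60,"x":0,"y":0,"z":40,"roll":0},
    {"hand":60,"x":0,"y":0,"z":40,"roll":0},
    {"hand":60,"x":0,"y":0,"z":40,"roll":0},
    {"hand":60,"x":2,"y":42,"z":0,"roll":0},
    {"hand":60,"x":2,"y":42,"z":0,"roll":0},
    {"hand":60,"x":2,"y":42,"z":0,"roll":0},
    {"hand":60,"x":2,"y":42,"z":0,"roll":0},
    {"hand":60,"x":2,"y":42,"z":0,"roll":0},
    {"hand":60,"x":2,"y":42,"z":0,"roll":0},
    {"hand":60,"x":1,"y":43,"z":0,"roll":0},
  ],
  force=20,
)

```text
time: 21.35
position: [0.4718, 0.2844, 0.2253]
tool_rot: [2.349, 2.085, 0.0]
ft_force: [0.6, 0.3, 0.2]
grip_width: 0.688
grip_force: 0.0
```

>>> send_rows(
  rows=[
    {"hand":60,"x":0,"y":0,"z":0,"roll":0},
    {"hand":60,"x":0,"y":0,"z":-30,"roll":0},
    {"hand":60,"x":0,"y":0,"z":-25,"roll":0},
    {"hand":60,"x":0,"y":0,"z":-15,"roll":0},
    {"hand":60,"x":0,"y":0,"z":0,"roll":0},
    {"hand":60,"x":0,"y":0,"z":0,"roll":0},
  ],
)

```text
time: 21.95
position: [0.4718, 0.2831, 0.1558]
tool_rot: [2.349, 2.086, 0.001]
ft_force: [0.7, 0.0, 0.4]
grip_width: 0.689
grip_force: 0.0
```

Run:
```python
from h import *
s=get_state();print(s["position"].round(4),s["joint_positions"].round(2))
```

```text
[0.4718 0.2831 0.1558] [ 0.24  0.37 -0.97  1.83  0.34  1.11 -0.97]
```

>>> send_rows(
  rows=[
    {"hand":10,"x":0,"y":0,"z":-1,"roll":0},
    {"hand":10,"x":0,"y":0,"z":0,"roll":0},
    {"hand":10,"x":0,"y":0,"z":0,"roll":0},
    {"hand":10,"x":0,"y":0,"z":0,"roll":0},
    {"hand":10,"x":0,"y":0,"z":0,"roll":0},
    {"hand":10,"x":0,"y":0,"z":0,"roll":0},
    {"hand":10,"x":0,"y":0,"z":0,"roll":0},
    {"hand":10,"x":0,"y":0,"z":0,"roll":0},
    {"hand":10,"x":0,"y":0,"z":0,"roll":0},
  ],
)

```text
time: 22.85
position: [0.4715, 0.2832, 0.1543]
tool_rot: [2.348, 2.087, -0.0]
ft_force: [-0.6, -0.2, 0.7]
grip_width: 0.268
grip_force: 20.0
```

>>> send_rows(
  rows=[
    {"hand":10,"x":0,"y":0,"z":15,"roll":0},
    {"hand":10,"x":0,"y":0,"z":40,"roll":0},
    {"hand":10,"x":0,"y":0,"z":40,"roll":0},
    {"hand":10,"x":0,"y":0,"z":40,"roll":0},
    {"hand":10,"x":0,"y":0,"z":20,"roll":0},
    {"hand":10,"x":0,"y":0,"z":0,"roll":0},
  ],
)

```text
time: 23.45
position: [0.4726, 0.2845, 0.3134]
tool_rot: [2.346, 2.085, 0.01]
ft_force: [-0.1, 0.0, -1.5]
grip_width: 0.269
grip_force: 20.0
```

Run:
```python
from h import *
im=get_image("scene");cv2.imwrite("pics/s5.png",im)
cv2.imwrite("pics/s5c.png",cv2.resize(im[200:360,270:450],None,fx=4,fy=3.75,interpolation=cv2.INTER_CUBIC))
```

```text
(no output)
```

View pics/s5c.png

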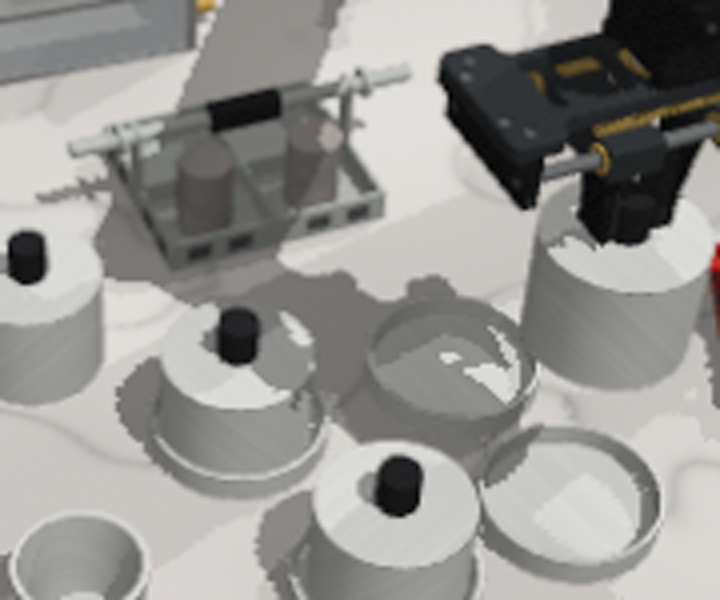

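Two plugs stand in the basket, and tub C is empty, so its lid goes back. Then tub B.

>>> send_rows(
  rows=[
    {"hand":10,"x":0,"y":0,"z":-40,"roll":0},
    {"hand":10,"x":0,"y":0,"z":-40,"roll":0},
    {"hand":10,"x":0,"y":0,"z":-30,"roll":0},
    {"hand":10,"x":0,"y":0,"z":-20,"roll":0},
    {"hand":10,"x":0,"y":0,"z":-15,"roll":0},
    {"hand":10,"x":0,"y":0,"z":-6,"roll":0},
    {"hand":10,"x":0,"y":0,"z":-4,"roll":0},
    {"hand":10,"x":0,"y":0,"z":0,"roll":0},
    {"hand":10,"x":0,"y":0,"z":0,"roll":0},
  ],
)

```text
time: 24.4
position: [0.4721, 0.2835, 0.1551]
tool_rot: [2.348, 2.086, 0.003]
ft_force: [0.7, 0.2, -0.5]
grip_width: 0.265
grip_force: 20.0
```

>>> send_rows(
  rows=[
    {"hand":60,"x":0,"y":0,"z":0,"roll":0},
    {"hand":60,"x":0,"y":0,"z":0,"roll":0},
    {"hand":60,"x":0,"y":0,"z":0,"roll":0},
    {"hand":60,"x":0,"y":0,"z":0,"roll":0},
    {"hand":60,"x":0,"y":0,"z":0,"roll":0},
    {"hand":60,"x":0,"y":0,"z":40,"roll":0},
    {"hand":60,"x":39,"y":0,"z":10,"roll":0},
    {"hand":60,"x":39,"y":-1,"z":0,"roll":0},
    {"hand":60,"x":39,"y":-1,"z":0,"roll":0},
    {"hand":60,"x":0,"y":0,"z":0,"roll":0},
  ],
)

```text
time: 25.4
position: [0.5937, 0.2784, 0.203]
tool_rot: [2.355, 2.079, 0.002]
ft_force: [-0.4, -0.7, 0.4]
grip_width: 0.686
grip_force: 0.0
```

>>> send_rows(
  rows=[
    {"hand":60,"x":0,"y":0,"z":-25,"roll":0},
    {"hand":60,"x":0,"y":0,"z":-25,"roll":0},
    {"hand":60,"x":0,"y":0,"z":0,"roll":0},
    {"hand":10,"x":0,"y":0,"z":0,"roll":0},
    {"hand":10,"x":0,"y":0,"z":0,"roll":0},
    {"hand":10,"x":0,"y":0,"z":0,"roll":0},
    {"hand":10,"x":0,"y":0,"z":0,"roll":0},
    {"hand":10,"x":0,"y":0,"z":0,"roll":0},
    {"hand":10,"x":0,"y":0,"z":0,"roll":0},
    {"hand":10,"x":0,"y":0,"z":0,"roll":0},
  ],
)

```text
time: 26.4
position: [0.5885, 0.2812, 0.1545]
tool_rot: [2.348, 2.087, 0.0]
ft_force: [0.5, -1.1, 1.5]
grip_width: 0.269
grip_force: 20.0
```

>>> send_rows(
  rows=[
    {"hand":10,"x":0,"y":0,"z":0,"roll":0},
    {"hand":10,"x":0,"y":0,"z":0,"roll":0},
  ],
)

```text
time: 26.6
position: [0.5886, 0.2812, 0.1545]
tool_rot: [2.348, 2.086, 0.0]
ft_force: [-1.2, -0.5, 2.9]
grip_width: 0.27
grip_force: 20.0
```

>>> send_rows(
  rows=[
    {"hand":10,"x":0,"y":0,"z":15,"roll":0},
    {"hand":10,"x":0,"y":0,"z":40,"roll":0},
    {"hand":10,"x":0,"y":0,"z":40,"roll":0},
    {"hand":10,"x":0,"y":0,"z":40,"roll":0},
    {"hand":10,"x":0,"y":0,"z":20,"roll":0},
    {"hand":10,"x":0,"y":0,"z":0,"roll":0},
  ],
)

```text
time: 27.2
position: [0.5894, 0.2825, 0.3139]
tool_rot: [2.347, 2.086, 0.011]
ft_force: [-0.1, -0.5, -2.3]
grip_width: 0.269
grip_force: 20.0
```

Run:
```python
from h import *
s=get_state();print(s["position"].round(4))
c=get_calibration("scene");im=get_image("scene");cv2.imwrite("pics/s6.png",im)
b=cv2.GaussianBlur(im,(3,3),0).astype(int);d=b[...,2]-b[...,0]
q=proj(c,[[.5886,.2816,.022],[.5886,.2816,.060]]).round();print(q)
u,v=q[0].astype(int)
print("floor",d[v-22:v+12:4,u-14:u+15:4]);print(b[v-22:v+12:4,u-14:u+15:4,1])
print("ref plug1",[ (d[a,b_]) for a,b_ in ((240,321),(245,322),(250,321))])
```

```text
[0.5894 0.2825 0.3139]
[[367. 350.]
 [368. 340.]]
floor [[ 7  8  9 10  9  8  9  7]
 [ 7  6  4  3  4  6  8  7]
 [ 2  2  2  2  3  3  2  6]
 [ 2  3  3  4  4  3  3  2]
 [ 3  3  3  4  4  3  2  3]
 [ 3  3  3  3  3  3  3  3]
 [ 3  4  3  3  3  2  3  3]
 [ 3  4  4  3  2  3  3  3]
 [ 3  3  3  2  3  3  3  3]]
[[140 211 211 195 195 195 192 111]
 [137 157 155 185 187 198 192 122]
 [105 109 155 155 150 133 138 183]
 [114 171 201 202 203 200 161 111]
 [145 217 218 218 204 199 202 175]
 [217 218 219 216 201 202 200 199]
 [218 219 216 207 201 200 199 198]
 [218 216 215 209 200 198 200 198]
 [216 215 218 208 199 201 199 199]]
ref plug1 [np.int64(9), np.int64(11), np.int64(8)]
```

Tub B is empty: uniform aluminium floor with no brown. So there are two plugs, both already in the basket. I put lid B back, then fetch the parked lid for tub D.

>>> send_rows(
  rows=[
    {"hand":10,"x":0,"y":0,"z":-40,"roll":0},
    {"hand":10,"x":0,"y":0,"z":-40,"roll":0},
    {"hand":10,"x":0,"y":0,"z":-30,"roll":0},
    {"hand":10,"x":0,"y":0,"z":-20,"roll":0},
    {"hand":10,"x":0,"y":0,"z":-15,"roll":0},
    {"hand":10,"x":0,"y":0,"z":-6,"roll":0},
    {"hand":10,"x":0,"y":0,"z":-4,"roll":0},
    {"hand":10,"x":0,"y":0,"z":0,"roll":0},
    {"hand":10,"x":0,"y":0,"z":0,"roll":0},
  ],
)

```text
time: 28.15
position: [0.589, 0.2816, 0.1552]
tool_rot: [2.348, 2.086, 0.003]
ft_force: [-0.2, -0.0, -1.0]
grip_width: 0.268
grip_force: 20.0
```

>>> send_rows(
  rows=[
    {"hand":60,"x":0,"y":0,"z":0,"roll":0},
    {"hand":60,"x":0,"y":0,"z":0,"roll":0},
    {"hand":60,"x":0,"y":0,"z":0,"roll":0},
    {"hand":60,"x":0,"y":0,"z":0,"roll":0},
    {"hand":60,"x":0,"y":0,"z":0,"roll":0},
    {"hand":60,"x":0,"y":0,"z":40,"roll":0},
    {"hand":60,"x":0,"y":0,"z":30,"roll":0},
  ],
)

```text
time: 28.85
position: [0.5884, 0.2812, 0.2252]
tool_rot: [-2.348, -2.086, 0.001]
ft_force: [0.2, 0.4, 0.6]
grip_width: 0.684
grip_force: 0.0
```

>>> send_rows(
  rows=[
    {"hand":60,"x":15,"y":-42,"z":0,"roll":0},
    {"hand":60,"x":15,"y":-42,"z":0,"roll":0},
    {"hand":60,"x":15,"y":-42,"z":0,"roll":0},
    {"hand":60,"x":15,"y":-42,"z":0,"roll":0},
    {"hand":60,"x":15,"y":-42,"z":0,"roll":0},
    {"hand":60,"x":17,"y":-42,"z":0,"roll":0},
    {"hand":60,"x":0,"y":0,"z":0,"roll":0},
  ],
)

```text
time: 29.55
position: [0.683, 0.0185, 0.2232]
tool_rot: [2.359, 2.069, -0.005]
ft_force: [-0.9, -0.6, 0.1]
grip_width: 0.691
grip_force: 0.0
```

Run:
```python
from h import *
print(get_state()["position"].round(4))
im=get_image("scene");cv2.imwrite("pics/s7.png",im)
g=im.max(2);m=(g<45).astype(np.uint8)*255
x0,y0,x1,y1=255,190,440,345
k,_,st,ce=cv2.connectedComponentsWithStats(m[y0:y1,x0:x1])
for i in range(1,k):
    if 60<st[i,4]<300: 
        p=ce[i]+[x0,y0];print(st[i],p.round(1),onz(get_calibration("scene"),[p],.094)[0].round(4))
```

```text
[0.683  0.0185 0.2232]
[ 28  29  20  25 162] [289.9 228.7] [ 0.5942 -0.0751  0.094 ]
[ 67  34  18  11 117] [330.7 229. ] [ 0.5042 -0.0259  0.094 ]
[ 0 39  4 23 73] [256.2 240.5] [ 0.6861 -0.0746  0.094 ]
[ 17  72   9  14 106] [276.1 268.4] [0.683  0.0341 0.094 ]
[ 70  93   9  14 114] [329.  289.5] [0.6077 0.1475 0.094 ]
[156 112  11  15 134] [415.7 309.1] [0.4729 0.2843 0.094 ]
[109 132  11  16 140] [369.1 329.6] [0.5895 0.2814 0.094 ]
```

>>> send_rows(
  rows=[
    {"hand":60,"x":0,"y":1,"z":-30,"roll":0},
    {"hand":60,"x":0,"y":0,"z":-25,"roll":0},
    {"hand":60,"x":0,"y":0,"z":-18,"roll":0},
    {"hand":60,"x":0,"y":0,"z":0,"roll":0},
    {"hand":60,"x":0,"y":0,"z":0,"roll":0},
    {"hand":10,"x":0,"y":0,"z":0,"roll":0},
    {"hand":10,"x":0,"y":0,"z":0,"roll":0},
    {"hand":10,"x":0,"y":0,"z":0,"roll":0},
    {"hand":10,"x":0,"y":0,"z":0,"roll":0},
    {"hand":10,"x":0,"y":0,"z":0,"roll":0},
  ],
)

```text
time: 30.6
position: [0.6806, 0.0301, 0.1516]
tool_rot: [2.348, 2.086, 0.0]
ft_force: [0.3, -0.4, 0.4]
grip_width: 0.32
grip_force: 0.0
```

>>> send_rows(
  rows=[
    {"hand":10,"x":0,"y":0,"z":0,"roll":0},
    {"hand":10,"x":0,"y":0,"z":0,"roll":0},
    {"hand":10,"x":0,"y":0,"z":0,"roll":0},
    {"hand":10,"x":0,"y":0,"z":0,"roll":0},
    {"hand":10,"x":0,"y":0,"z":15,"roll":0},
    {"hand":10,"x":0,"y":0,"z":40,"roll":0},
    {"hand":10,"x":0,"y":0,"z":40,"roll":0},
    {"hand":10,"x":0,"y":0,"z":40,"roll":0},
    {"hand":10,"x":0,"y":0,"z":20,"roll":0},
  ],
)

```text
time: 31.5
position: [0.6814, 0.031, 0.3116]
tool_rot: [2.346, 2.085, 0.008]
ft_force: [0.2, -0.2, -1.1]
grip_width: 0.274
grip_force: 20.0
```

>>> send_rows(
  rows=[
    {"hand":10,"x":-35,"y":23,"z":0,"roll":0},
    {"hand":10,"x":-35,"y":23,"z":0,"roll":0},
    {"hand":10,"x":-35,"y":23,"z":0,"roll":0},
    {"hand":10,"x":-35,"y":23,"z":0,"roll":0},
    {"hand":10,"x":-36,"y":23,"z":0,"roll":0},
    {"hand":10,"x":-36,"y":22,"z":0,"roll":0},
    {"hand":10,"x":0,"y":0,"z":0,"roll":0},
    {"hand":10,"x":0,"y":0,"z":-40,"roll":0},
    {"hand":10,"x":0,"y":0,"z":-40,"roll":0},
    {"hand":10,"x":0,"y":0,"z":0,"roll":0},
  ],
)

```text
time: 32.5
position: [0.4656, 0.1659, 0.2226]
tool_rot: [-2.345, -2.085, 0.012]
ft_force: [-0.9, -0.3, -0.7]
grip_width: 0.267
grip_force: 20.0
```

Run:
```python
from h import *
print(get_state()["position"].round(4))
```

```text
[0.4656 0.1659 0.2226]
```

>>> send_rows(
  rows=[
    {"hand":10,"x":0,"y":0,"z":-20,"roll":0},
    {"hand":10,"x":0,"y":0,"z":-20,"roll":0},
    {"hand":10,"x":0,"y":0,"z":-15,"roll":0},
    {"hand":10,"x":0,"y":0,"z":-8,"roll":0},
    {"hand":10,"x":0,"y":0,"z":-5,"roll":0},
    {"hand":10,"x":0,"y":0,"z":-3,"roll":0},
    {"hand":10,"x":0,"y":0,"z":0,"roll":0},
    {"hand":10,"x":0,"y":0,"z":0,"roll":0},
  ],
)

```text
time: 33.3
position: [0.4688, 0.1673, 0.1558]
tool_rot: [2.348, 2.086, 0.001]
ft_force: [0.6, -0.3, -1.2]
grip_width: 0.27
grip_force: 20.0
```

>>> send_rows(
  rows=[
    {"hand":10,"x":0,"y":0,"z":-1,"roll":0},
    {"hand":60,"x":0,"y":0,"z":0,"roll":0},
    {"hand":60,"x":0,"y":0,"z":0,"roll":0},
    {"hand":60,"x":0,"y":0,"z":0,"roll":0},
    {"hand":60,"x":0,"y":0,"z":0,"roll":0},
    {"hand":60,"x":0,"y":0,"z":0,"roll":0},
    {"hand":60,"x":0,"y":0,"z":40,"roll":0},
    {"hand":60,"x":0,"y":0,"z":40,"roll":0},
    {"hand":60,"x":0,"y":0,"z":40,"roll":0},
  ],
)

```text
time: 34.2
position: [0.4681, 0.1673, 0.2755]
tool_rot: [-2.347, -2.087, 0.001]
ft_force: [1.1, -0.2, 0.2]
grip_width: 0.683
grip_force: 0.0
```

>>> send_rows(
  rows=[
    {"hand":60,"x":3,"y":-35,"z":10,"roll":0},
    {"hand":60,"x":3,"y":-35,"z":10,"roll":0},
    {"hand":60,"x":3,"y":-35,"z":10,"roll":0},
    {"hand":60,"x":3,"y":-35,"z":10,"roll":0},
    {"hand":60,"x":3,"y":-35,"z":10,"roll":0},
    {"hand":60,"x":3,"y":-35,"z":10,"roll":0},
    {"hand":60,"x":4,"y":-35,"z":10,"roll":0},
    {"hand":60,"x":0,"y":-35,"z":5,"roll":0},
    {"hand":60,"x":0,"y":0,"z":0,"roll":0},
    {"hand":60,"x":0,"y":0,"z":0,"roll":0},
  ],
)

```text
time: 35.2
position: [0.4904, -0.1134, 0.3491]
tool_rot: [-2.35, -2.084, -0.001]
ft_force: [0.3, 0.9, -0.5]
grip_width: 0.69
grip_force: 0.0
```

```bash
cat > snap.py <<'E'
import sys,pickle
from h import *
n=sys.argv[1];s=get_state();c=get_calibration("wrist");im=get_image("wrist")
cv2.imwrite(f"pics/{n}.png",im);pickle.dump(c,open(f"{n}.pkl","wb"));print(s["position"].round(4),abs(s["qd"]).max())
E
python3 snap.py wb
```

```text
[ 0.4904 -0.1134  0.3491] 0.03833374525764654
```

>>> send_rows(
  rows=[
    {"hand":60,"x":5,"y":-40,"z":10,"roll":0},
    {"hand":60,"x":5,"y":-40,"z":10,"roll":0},
    {"hand":60,"x":5,"y":-40,"z":0,"roll":0},
    {"hand":60,"x":5,"y":-40,"z":0,"roll":0},
    {"hand":60,"x":5,"y":-40,"z":0,"roll":0},
    {"hand":60,"x":4,"y":-40,"z":0,"roll":0},
    {"hand":60,"x":0,"y":0,"z":0,"roll":0},
    {"hand":60,"x":0,"y":0,"z":0,"roll":0},
    {"hand":60,"x":0,"y":0,"z":0,"roll":0},
  ],
)

```text
time: 36.15
position: [0.5205, -0.3503, 0.3695]
tool_rot: [-2.345, -2.091, -0.002]
ft_force: [0.2, 0.5, 0.0]
grip_width: 0.69
grip_force: 0.0
```

```bash
python3 snap.py wt
python3 - <<'E'
import cv2,numpy as np
a=cv2.imread("pics/wb.png")[:225];b=cv2.imread("pics/wt.png")[:225]
cv2.imwrite("pics/both.png",cv2.resize(np.vstack([a,b]),None,fx=1.25,fy=1.25,interpolation=cv2.INTER_CUBIC))
E
```

```text
[ 0.5205 -0.3503  0.3695] 0.013585141897641472
```

View pics/both.png

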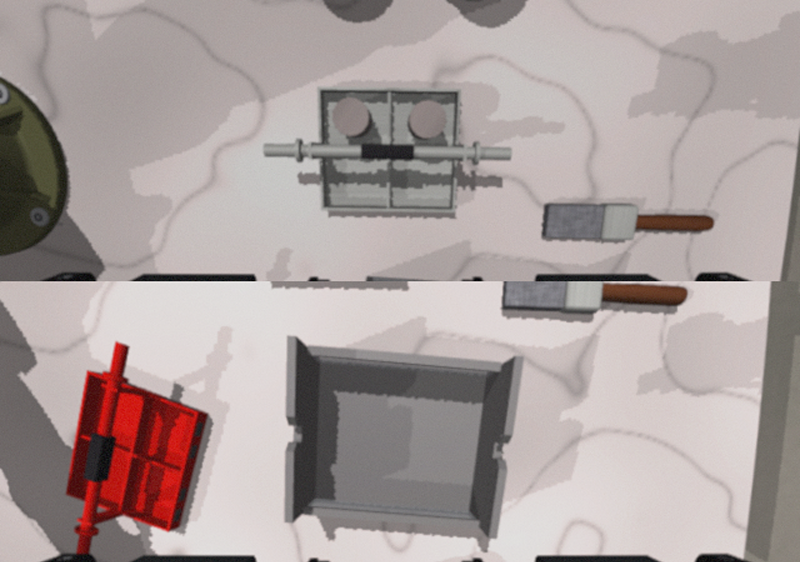

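Both plugs stand in the basket; its axle runs from (211,120) to (409,122) in the wrist picture. In the second picture the tank's slots are near (236,124) and (402,135).

Run:
```python
import cv2,numpy as np
b=cv2.imread("pics/wt.png")
L=b[75:175,222:262];R=b[75:175,385:425]
cv2.imwrite("pics/sl.png",cv2.resize(np.hstack([L,R]),None,fx=6,fy=6,interpolation=cv2.INTER_NEAREST))
```

```text
(no output)
```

View pics/sl.png

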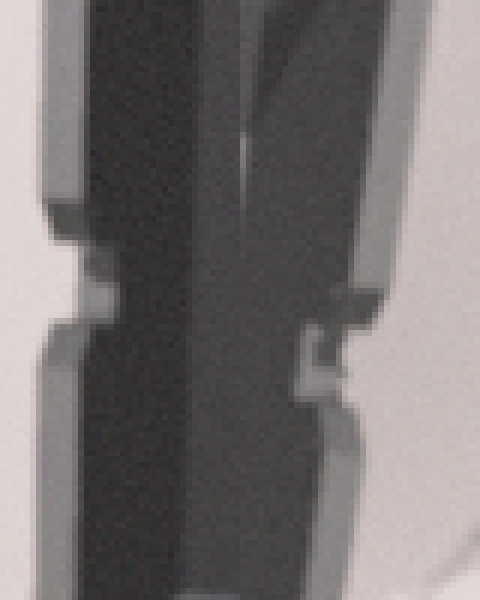

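The zoom shows the slot mouths at wall-top height: left between rows 202 and 362, right between rows 290 and 447.

Run:
```python
from h import *
import pickle
c=pickle.load(open("wt.pkl","rb"))
f=lambda u,v:(222+u/6-.5,75+v/6-.5); g=lambda u,v:(385+(u-240)/6-.5,75+v/6-.5)
P=onz(c,[f(63,202),f(61,362),g(367,290),g(340,447)],.112)
print("widths",np.linalg.norm(P[0]-P[1]),np.linalg.norm(P[2]-P[3]))
b,a=(P[0]+P[1])/2,(P[2]+P[3])/2
print("slots",a.round(4),b.round(4),"len",np.linalg.norm(a-b),"ctr",((a+b)/2).round(4),"yaw",np.degrees(np.arctan2(*(a-b)[[1,0]])))
# basket
c=pickle.load(open("wb.pkl","rb"));im=cv2.imread("pics/wb.png");gr=im.max(2)
m=np.zeros_like(gr);m[105:140,270:350]=(gr[105:140,270:350]<60)*255
k,_,st,ce=cv2.connectedComponentsWithStats(m);i=1+st[1:,4].argmax();print(st[i],ce[i]);x,y,w,h=st[i,:4]
print("grip",onz(c,[ce[i],(x-.5,y+h/2-.5),(x+w-.5,y+h/2-.5)],.078).round(4))
# axle edges: bright band on columns
for u in (214,220,400,405):
    col=cv2.GaussianBlur(im,(3,1),0)[100:145,u].max(1).astype(int);print(u,col[8:36])
```

```text
widths 0.029474222608614292 0.02963913322424185
slots [ 0.6251 -0.3134  0.112 ] [ 0.4332 -0.2752  0.112 ] len 0.19570084081095415 ctr [ 0.5292 -0.2943  0.112 ] yaw -11.240884595113064
[289 115  42  13 453] [309.07064018 121.12362031]
grip [[ 0.4898 -0.048   0.078 ]
 [ 0.4659 -0.045   0.078 ]
 [ 0.5147 -0.0509  0.078 ]]
214 [199 200 199 199 199 196 180 149 142 153 159 163 155 142 131 114 110 152
 192 198 199 199 199 199 199 197 201 198]
220 [200 197 197 198 197 198 187 160 144 152 163 164 156 144 132 114 109 154
 192 199 198 198 198 199 198 200 199 199]
400 [182 180 180 182 181 188 197 198 195 177 149 146 155 158 160 153 140 128
 110 115 163 194 201 199 197 198 195 195]
405 [181 181 182 188 196 199 199 198 198 179 150 144 153 159 159 154 142 129
 112 116 163 194 200 199 199 198 198 197]
```

The tank is centred at (0.529, -0.294) with yaw -11.2°, and the basket grip is at (0.490, -0.048) with yaw -7.3°. Both plugs are on the basket's +y side, so it would hang tilted; I move plug 1 to the diagonal compartment first.

>>> send_rows(
  rows=[
    {"hand":60,"x":2,"y":36,"z":-16,"roll":0},
    {"hand":60,"x":2,"y":36,"z":-16,"roll":0},
    {"hand":60,"x":2,"y":36,"z":-16,"roll":0},
    {"hand":60,"x":2,"y":36,"z":-16,"roll":0},
    {"hand":60,"x":2,"y":36,"z":-16,"roll":0},
    {"hand":60,"x":1,"y":36,"z":-16,"roll":0},
    {"hand":60,"x":1,"y":36,"z":-16,"roll":0},
    {"hand":60,"x":0,"y":36,"z":-16,"roll":0},
    {"hand":60,"x":0,"y":40,"z":-16,"roll":0},
    {"hand":60,"x":0,"y":0,"z":0,"roll":0},
  ],
  force=25,
)

```text
time: 37.2
position: [0.5294, -0.0162, 0.2242]
tool_rot: [-2.333, -2.099, 0.0]
ft_force: [0.5, -0.1, -0.4]
grip_width: 0.691
grip_force: 0.0
```

>>> send_rows(
  rows=[
    {"hand":60,"x":0,"y":0,"z":-20,"roll":0},
    {"hand":60,"x":0,"y":0,"z":0,"roll":0},
    {"hand":60,"x":0,"y":0,"z":0,"roll":0},
  ],
)

```text
time: 37.5
position: [0.5312, -0.0246, 0.2057]
tool_rot: [2.348, 2.087, -0.001]
ft_force: [-0.1, 0.1, 1.1]
grip_width: 0.689
grip_force: 0.0
```

Run:
```python
from h import *
s=get_state();print(s["position"].round(4),s["joint_positions"].round(2))
im=get_image("scene");c=get_calibration("scene");g=im.max(2)
m=np.zeros_like(g);m[215:245,305:355]=(g[215:245,305:355]<45)*255
k,_,st,ce=cv2.connectedComponentsWithStats(m)
for i in range(1,k):
    if st[i,4]>40: print(st[i],ce[i].round(1))
```

```text
[ 0.5312 -0.0246  0.2057] [ 0.75  0.22 -0.84  1.83  0.18  1.17 -0.26]
[306 215   5  11  44] [308.2 219.1]
[322 224  18  11 123] [330.6 228.9]
```

>>> send_rows(
  rows=[
    {"hand":60,"x":1,"y":1,"z":-40,"roll":0},
    {"hand":60,"x":0,"y":0,"z":-30,"roll":0},
    {"hand":60,"x":0,"y":0,"z":-20,"roll":0},
    {"hand":60,"x":0,"y":0,"z":-10,"roll":0},
    {"hand":20,"x":0,"y":0,"z":0,"roll":0},
    {"hand":20,"x":0,"y":0,"z":0,"roll":0},
    {"hand":20,"x":0,"y":0,"z":0,"roll":0},
    {"hand":20,"x":0,"y":0,"z":0,"roll":0},
    {"hand":20,"x":0,"y":0,"z":0,"roll":0},
    {"hand":20,"x":0,"y":0,"z":0,"roll":0},
  ],
)

```text
time: 38.55
position: [0.5332, -0.0239, 0.1064]
tool_rot: [2.347, 2.086, 0.001]
ft_force: [-1.0, -0.9, 6.0]
grip_width: 0.409
grip_force: 25.0
```

>>> send_rows(
  rows=[
    {"hand":20,"x":0,"y":0,"z":0,"roll":0},
    {"hand":20,"x":0,"y":0,"z":0,"roll":0},
  ],
)

```text
time: 38.75
position: [0.5332, -0.0239, 0.1064]
tool_rot: [2.347, 2.086, 0.001]
ft_force: [-0.8, -0.8, 6.9]
grip_width: 0.403
grip_force: 25.0
```

>>> send_rows(
  rows=[
    {"hand":20,"x":0,"y":0,"z":20,"roll":0},
    {"hand":20,"x":0,"y":0,"z":40,"roll":0},
    {"hand":20,"x":0,"y":0,"z":40,"roll":0},
    {"hand":20,"x":-4,"y":-20,"z":0,"roll":0},
    {"hand":20,"x":-4,"y":-21,"z":0,"roll":0},
    {"hand":20,"x":-4,"y":-20,"z":0,"roll":0},
    {"hand":20,"x":0,"y":0,"z":0,"roll":0},
    {"hand":20,"x":0,"y":0,"z":-40,"roll":0},
    {"hand":20,"x":0,"y":0,"z":-30,"roll":0},
    {"hand":20,"x":0,"y":0,"z":0,"roll":0},
  ],
)

```text
time: 39.75
position: [0.5173, -0.0837, 0.1314]
tool_rot: [-2.342, -2.083, 0.006]
ft_force: [-1.3, 0.0, -0.8]
grip_width: 0.408
grip_force: 25.0
```

>>> send_rows(
  rows=[
    {"hand":20,"x":0,"y":0,"z":-15,"roll":0},
    {"hand":20,"x":0,"y":0,"z":-10,"roll":0},
    {"hand":20,"x":0,"y":0,"z":-4,"roll":0},
    {"hand":20,"x":0,"y":0,"z":-1,"roll":0},
    {"hand":20,"x":0,"y":0,"z":0,"roll":0},
  ],
)

```text
time: 40.25
position: [0.5209, -0.0846, 0.1064]
tool_rot: [2.348, 2.086, -0.0]
ft_force: [-3.2, 0.8, 5.0]
grip_width: 0.407
grip_force: 25.0
```

>>> send_rows(
  rows=[
    {"hand":60,"x":0,"y":0,"z":0,"roll":0},
    {"hand":60,"x":0,"y":0,"z":0,"roll":0},
    {"hand":60,"x":0,"y":0,"z":0,"roll":0},
    {"hand":60,"x":0,"y":0,"z":0,"roll":0},
    {"hand":60,"x":0,"y":0,"z":0,"roll":0},
    {"hand":60,"x":0,"y":0,"z":40,"roll":0},
    {"hand":60,"x":0,"y":0,"z":40,"roll":0},
    {"hand":60,"x":0,"y":0,"z":40,"roll":0},
    {"hand":60,"x":0,"y":0,"z":0,"roll":0},
  ],
)

```text
time: 41.15
position: [0.5238, -0.0848, 0.2309]
tool_rot: [2.342, 2.081, 0.008]
ft_force: [0.6, -0.2, -1.4]
grip_width: 0.692
grip_force: 0.0
```

>>> send_rows(
  rows=[
    {"hand":60,"x":-4,"y":4,"z":0,"roll":8.5},
    {"hand":60,"x":-4,"y":4,"z":0,"roll":8.5},
    {"hand":60,"x":-4,"y":4,"z":0,"roll":8.5},
    {"hand":60,"x":-4,"y":4,"z":0,"roll":8.5},
    {"hand":60,"x":-3,"y":4,"z":0,"roll":8.5},
    {"hand":60,"x":-3,"y":4,"z":0,"roll":8.5},
    {"hand":60,"x":-3,"y":4,"z":0,"roll":8.5},
    {"hand":60,"x":-3,"y":4,"z":0,"roll":8.5},
    {"hand":60,"x":-3,"y":4,"z":0,"roll":8.5},
    {"hand":60,"x":0,"y":0,"z":0,"roll":8.5},
  ],
)

```text
time: 42.15
position: [0.4889, -0.0482, 0.2247]
tool_rot: [-0.311, -3.125, 0.0]
ft_force: [0.3, -0.4, -0.0]
grip_width: 0.69
grip_force: 0.0
```

>>> send_rows(
  rows=[
    {"hand":60,"x":0,"y":0,"z":0,"roll":4.5},
    {"hand":60,"x":0,"y":0,"z":0,"roll":0},
    {"hand":60,"x":0,"y":0,"z":0,"roll":0},
  ],
)

```text
time: 42.45
position: [0.4894, -0.0489, 0.2249]
tool_rot: [-0.202, -3.135, -0.0]
ft_force: [-1.1, 0.8, -0.6]
grip_width: 0.687
grip_force: 0.0
```

Run:
```python
from h import *
s=get_state();print(s["position"].round(4),s["joint_positions"].round(2));r=s["tool_rot"];print("tool x yaw",2*np.degrees(np.arctan2(r[1],r[0])))
ca,cb=get_calibration("top"),get_calibration("scene")
for n,roi in (("top",(285,190,312,225)),("scene",(300,205,365,250))):
    im=get_image(n);g=im.max(2);cv2.imwrite(f"pics/{n}8.png",im);x0,y0,x1,y1=roi
    m=np.zeros_like(g);m[y0:y1,x0:x1]=(g[y0:y1,x0:x1]<45)*255
    k,_,st,ce=cv2.connectedComponentsWithStats(m)
    for i in range(1,k):
        if st[i,4]>20: print(n,st[i],ce[i].round(1))
cv2.imwrite("pics/s8c.png",cv2.resize(cv2.imread("pics/scene8.png")[170:350,250:450],None,fx=4,fy=3.3,interpolation=cv2.INTER_CUBIC))
```

```text
[ 0.4894 -0.0489  0.2249] [ 1.01  0.11 -1.    1.89  0.1   1.19  1.42]
tool x yaw -187.37257928902739
top [285 190  27  35 812] [298.9 206.4]
scene [334 205   8   7  50] [337.2 207.7]
scene [322 224  18  11 120] [330.6 229. ]
```

View pics/s8c.png

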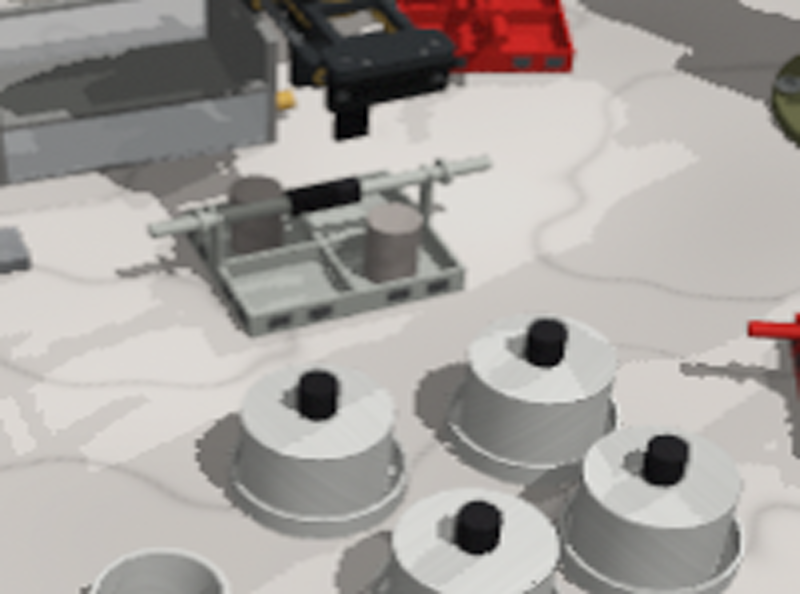

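All four lids are seated and the plugs stand diagonally. The basket is unmoved, so I grasp its grip.

>>> send_rows(
  rows=[
    {"hand":60,"x":0,"y":0,"z":-40,"roll":0},
    {"hand":60,"x":0,"y":0,"z":-30,"roll":0},
    {"hand":60,"x":0,"y":0,"z":-20,"roll":0},
    {"hand":60,"x":0,"y":0,"z":-12,"roll":0},
    {"hand":60,"x":0,"y":0,"z":0,"roll":0},
    {"hand":5,"x":0,"y":0,"z":0,"roll":0},
    {"hand":5,"x":0,"y":0,"z":0,"roll":0},
    {"hand":5,"x":0,"y":0,"z":0,"roll":0},
    {"hand":5,"x":0,"y":0,"z":0,"roll":0},
    {"hand":5,"x":0,"y":0,"z":0,"roll":0},
  ],
  force=50,
)

```text
time: 43.55
position: [0.4897, -0.049, 0.1237]
tool_rot: [0.199, 3.135, -0.001]
ft_force: [-0.8, 0.2, 0.1]
grip_width: 0.317
grip_force: 0.0
```

>>> send_rows(
  rows=[
    {"hand":5,"x":0,"y":0,"z":0,"roll":0},
    {"hand":5,"x":0,"y":0,"z":0,"roll":0},
    {"hand":5,"x":0,"y":0,"z":0,"roll":0},
    {"hand":5,"x":0,"y":0,"z":0,"roll":0},
    {"hand":5,"x":0,"y":0,"z":0,"roll":0},
    {"hand":5,"x":0,"y":0,"z":0,"roll":0},
  ],
)

```text
time: 44.15
position: [0.4896, -0.0485, 0.1234]
tool_rot: [0.199, 3.135, 0.001]
ft_force: [-0.1, 2.4, 1.9]
grip_width: 0.157
grip_force: 50.0
```

>>> send_rows(
  rows=[
    {"hand":5,"x":0,"y":0,"z":6,"roll":0},
    {"hand":5,"x":0,"y":0,"z":14,"roll":0},
    {"hand":5,"x":0,"y":0,"z":20,"roll":0},
    {"hand":5,"x":0,"y":0,"z":25,"roll":0},
    {"hand":5,"x":0,"y":0,"z":25,"roll":0},
    {"hand":5,"x":0,"y":0,"z":25,"roll":0},
    {"hand":5,"x":0,"y":0,"z":15,"roll":0},
    {"hand":5,"x":0,"y":0,"z":5,"roll":0},
    {"hand":5,"x":2,"y":-10,"z":0,"roll":0},
    {"hand":5,"x":3,"y":-18,"z":0,"roll":0},
  ],
)

```text
time: 45.15
position: [0.4939, -0.0768, 0.2573]
tool_rot: [-0.195, -3.134, 0.0]
ft_force: [-0.1, -0.9, -6.6]
grip_width: 0.156
grip_force: 50.0
```

>>> send_rows(
  rows=[
    {"hand":5,"x":4,"y":-22,"z":0,"roll":-0.5},
    {"hand":5,"x":4,"y":-25,"z":0,"roll":-0.5},
    {"hand":5,"x":4,"y":-25,"z":0,"roll":-0.5},
    {"hand":5,"x":4,"y":-25,"z":0,"roll":-0.5},
    {"hand":5,"x":4,"y":-25,"z":0,"roll":-0.5},
    {"hand":5,"x":4,"y":-25,"z":0,"roll":-0.5},
    {"hand":5,"x":4,"y":-25,"z":0,"roll":-0.5},
    {"hand":5,"x":3,"y":-22,"z":0,"roll":-0.4},
    {"hand":5,"x":2,"y":-16,"z":0,"roll":0},
    {"hand":5,"x":1,"y":-8,"z":0,"roll":0},
  ],
)

```text
time: 46.15
position: [0.528, -0.2981, 0.2574]
tool_rot: [-0.31, -3.125, -0.001]
ft_force: [-0.3, -0.4, -5.7]
grip_width: 0.154
grip_force: 50.0
```

>>> send_rows(
  rows=[
    {"hand":5,"x":0,"y":0,"z":0,"roll":0},
    {"hand":5,"x":0,"y":0,"z":0,"roll":0},
    {"hand":5,"x":0,"y":0,"z":0,"roll":0},
    {"hand":5,"x":0,"y":0,"z":0,"roll":0},
  ],
)

```text
time: 46.55
position: [0.5287, -0.2936, 0.2586]
tool_rot: [0.302, 3.127, -0.0]
ft_force: [-0.1, 0.5, -6.1]
grip_width: 0.153
grip_force: 50.0
```

Run:
```python
from h import *
s=get_state();print(s["position"].round(4),s["joint_positions"].round(2),s["grip_width"]);r=s["tool_rot"];print("tool x yaw",2*np.degrees(np.arctan2(r[1],r[0])))
im=get_image("scene");cv2.imwrite("pics/scene9.png",im)
im2=get_image("top");cv2.imwrite("pics/top9.png",im2)
cv2.imwrite("pics/s9c.png",np.hstack([cv2.resize(im[110:260,200:360],None,fx=3,fy=3,interpolation=cv2.INTER_CUBIC),cv2.resize(im2[140:250,335:425],(320,450),interpolation=cv2.INTER_CUBIC)]))
```

```text
[ 0.5287 -0.2936  0.2586] [ 1.14  0.35 -0.84  1.59  0.27  1.32  1.64] 0.15257037991162564
tool x yaw 168.95218808116974
```

View pics/s9c.png

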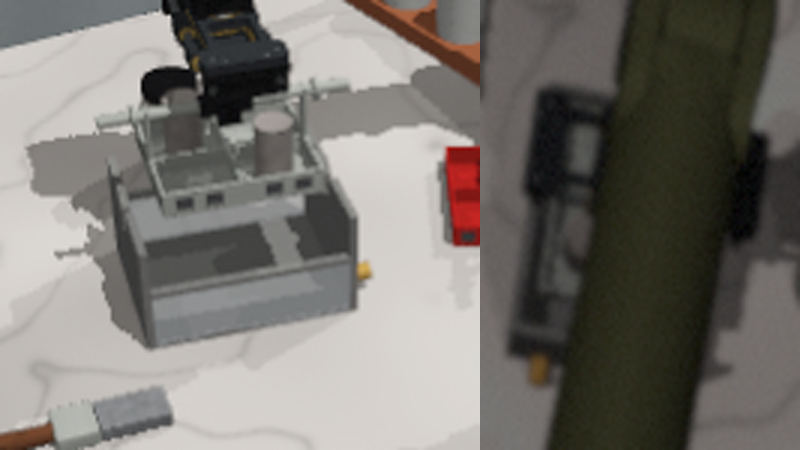

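The basket is held level over the tank. The view shows its yaw aligned with the tank, both plugs upright and the brush clear. I lower it in stages.

>>> send_rows(
  rows=[
    {"hand":5,"x":0,"y":0,"z":-10,"roll":0},
    {"hand":5,"x":0,"y":0,"z":-20,"roll":0},
    {"hand":5,"x":0,"y":0,"z":-20,"roll":0},
    {"hand":5,"x":0,"y":0,"z":-15,"roll":0},
    {"hand":5,"x":0,"y":0,"z":-10,"roll":0},
    {"hand":5,"x":0,"y":0,"z":-5,"roll":0},
    {"hand":5,"x":0,"y":0,"z":0,"roll":0},
  ],
)

```text
time: 47.35
position: [0.5284, -0.2948, 0.1778]
tool_rot: [-0.305, -3.126, -0.001]
ft_force: [-0.0, 0.3, -5.6]
grip_width: 0.157
grip_force: 50.0
```

>>> send_rows(
  rows=[
    {"hand":5,"x":0,"y":0,"z":-3,"roll":0},
    {"hand":5,"x":0,"y":0,"z":-3,"roll":0},
    {"hand":5,"x":0,"y":0,"z":-3,"roll":0},
    {"hand":5,"x":0,"y":0,"z":-2,"roll":0},
    {"hand":5,"x":0,"y":0,"z":0,"roll":0},
  ],
)

```text
time: 47.85
position: [0.5283, -0.2948, 0.167]
tool_rot: [-0.305, -3.126, -0.0]
ft_force: [-0.6, 0.4, -6.5]
grip_width: 0.155
grip_force: 50.0
```

Axle is now about 4 mm below the wall top in the mouths with no contact, so I continue slowly.

>>> send_rows(
  rows=[
    {"hand":5,"x":0,"y":0,"z":-2,"roll":0},
    {"hand":5,"x":0,"y":0,"z":-2,"roll":0},
    {"hand":5,"x":0,"y":0,"z":0,"roll":0},
  ],
)

```text
time: 48.15
position: [0.5283, -0.2948, 0.1629]
tool_rot: [-0.305, -3.126, -0.001]
ft_force: [-0.5, -0.3, -6.8]
grip_width: 0.156
grip_force: 50.0
```

>>> send_rows(
  rows=[
    {"hand":5,"x":0,"y":0,"z":-2,"roll":0},
    {"hand":5,"x":0,"y":0,"z":-2,"roll":0},
    {"hand":5,"x":0,"y":0,"z":0,"roll":0},
  ],
)

```text
time: 48.45
position: [0.5283, -0.2948, 0.1589]
tool_rot: [-0.305, -3.126, -0.001]
ft_force: [-0.5, -0.8, -6.4]
grip_width: 0.154
grip_force: 50.0
```

>>> send_rows(
  rows=[
    {"hand":5,"x":0,"y":0,"z":-2,"roll":0},
    {"hand":5,"x":0,"y":0,"z":0,"roll":0},
  ],
)

```text
time: 48.65
position: [0.5284, -0.2948, 0.157]
tool_rot: [-0.305, -3.126, -0.0]
ft_force: [-0.1, 1.5, -6.3]
grip_width: 0.152
grip_force: 50.0
```

>>> send_rows(
  rows=[
    {"hand":5,"x":0,"y":0,"z":-2,"roll":0},
    {"hand":5,"x":0,"y":0,"z":-2,"roll":0},
    {"hand":5,"x":0,"y":0,"z":0,"roll":0},
  ],
)

```text
time: 48.95
position: [0.5283, -0.2948, 0.1529]
tool_rot: [-0.305, -3.126, -0.001]
ft_force: [-0.1, 0.6, -5.4]
grip_width: 0.161
grip_force: 50.0
```

>>> send_rows(
  rows=[
    {"hand":5,"x":0,"y":0,"z":-2,"roll":0},
    {"hand":5,"x":0,"y":0,"z":-2,"roll":0},
    {"hand":5,"x":0,"y":0,"z":0,"roll":0},
  ],
)

```text
time: 49.25
position: [0.5283, -0.2948, 0.1489]
tool_rot: [-0.305, -3.126, -0.001]
ft_force: [-0.5, 0.6, -7.2]
grip_width: 0.156
grip_force: 50.0
```

>>> send_rows(
  rows=[
    {"hand":5,"x":0,"y":0,"z":-2,"roll":0},
    {"hand":5,"x":0,"y":0,"z":-1,"roll":0},
    {"hand":5,"x":0,"y":0,"z":-1,"roll":0},
    {"hand":5,"x":0,"y":0,"z":0,"roll":0},
  ],
)

```text
time: 49.65
position: [0.5284, -0.2948, 0.1451]
tool_rot: [-0.305, -3.126, -0.0]
ft_force: [-0.4, -0.2, -6.5]
grip_width: 0.152
grip_force: 50.0
```

>>> send_rows(
  rows=[
    {"hand":5,"x":0,"y":0,"z":-1,"roll":0},
    {"hand":5,"x":0,"y":0,"z":0,"roll":0},
  ],
)

```text
time: 49.85
position: [0.5285, -0.2948, 0.1442]
tool_rot: [-0.305, -3.127, -0.0]
ft_force: [0.4, 0.1, -6.4]
grip_width: 0.15
grip_force: 50.0
```

>>> send_rows(
  rows=[
    {"hand":5,"x":0,"y":0,"z":-1,"roll":0},
    {"hand":5,"x":0,"y":0,"z":0,"roll":0},
  ],
)

```text
time: 50.05
position: [0.5286, -0.2949, 0.1434]
tool_rot: [0.305, 3.126, -0.0]
ft_force: [-0.2, 0.1, -6.6]
grip_width: 0.154
grip_force: 50.0
```

>>> send_rows(
  rows=[
    {"hand":5,"x":0,"y":0,"z":-1,"roll":0},
    {"hand":5,"x":0,"y":0,"z":0,"roll":0},
  ],
)

```text
time: 50.25
position: [0.5287, -0.2949, 0.1432]
tool_rot: [0.305, 3.127, -0.001]
ft_force: [-3.3, 1.4, 1.4]
grip_width: 0.155
grip_force: 50.0
```

>>> send_rows(
  rows=[
    {"hand":5,"x":0,"y":0,"z":-0.7,"roll":0},
    {"hand":5,"x":0,"y":0,"z":0,"roll":0},
  ],
)

```text
time: 50.45
position: [0.5287, -0.2949, 0.1432]
tool_rot: [0.305, 3.127, -0.001]
ft_force: [-4.5, 1.5, 6.5]
grip_width: 0.154
grip_force: 50.0
```

Resting on the slot floors at the expected height. I release slowly and back off.

>>> send_rows(
  rows=[
    {"hand":5,"x":0,"y":0,"z":1,"roll":0},
    {"hand":14,"x":0,"y":0,"z":0,"roll":0},
    {"hand":17,"x":0,"y":0,"z":0,"roll":0},
    {"hand":20,"x":0,"y":0,"z":0,"roll":0},
    {"hand":25,"x":0,"y":0,"z":0,"roll":0},
    {"hand":30,"x":0,"y":0,"z":0,"roll":0},
    {"hand":40,"x":0,"y":0,"z":0,"roll":0},
    {"hand":40,"x":0,"y":0,"z":0,"roll":0},
    {"hand":40,"x":0,"y":0,"z":0,"roll":0},
  ],
  force=5,
)

```text
time: 51.35
position: [0.5286, -0.2949, 0.1426]
tool_rot: [0.305, 3.127, 0.0]
ft_force: [0.4, -0.1, -0.2]
grip_width: 0.448
grip_force: 0.0
```

>>> send_rows(
  rows=[
    {"hand":40,"x":0,"y":0,"z":10,"roll":0},
    {"hand":40,"x":0,"y":0,"z":25,"roll":0},
    {"hand":40,"x":0,"y":0,"z":40,"roll":0},
    {"hand":40,"x":0,"y":0,"z":40,"roll":0},
    {"hand":40,"x":0,"y":0,"z":40,"roll":0},
    {"hand":40,"x":0,"y":-40,"z":30,"roll":0},
    {"hand":40,"x":0,"y":-40,"z":0,"roll":0},
    {"hand":40,"x":0,"y":-40,"z":0,"roll":0},
    {"hand":40,"x":0,"y":-40,"z":0,"roll":0},
    {"hand":40,"x":0,"y":0,"z":0,"roll":0},
  ],
)

```text
time: 52.35
position: [0.5254, -0.4624, 0.3265]
tool_rot: [-0.32, -3.124, 0.004]
ft_force: [-1.0, -0.6, -0.3]
grip_width: 0.46
grip_force: 0.0
```

Run:
```python
from h import *
print(get_state()["position"].round(3))
a=get_image("scene");b=get_image("top");cv2.imwrite("pics/sF.png",a);cv2.imwrite("pics/tF.png",b)
c=get_calibration("top");print("slots expected top px",proj(c,[[.626,-.313,.09],[.432,-.275,.09],[.529,-.294,.1]]))
cv2.imwrite("pics/fin.png",np.hstack([cv2.resize(a[130:360,210:450],(480,460),interpolation=cv2.INTER_CUBIC),cv2.resize(b[150:255,340:415],(320,448),interpolation=cv2.INTER_CUBIC)[:460] if 0 else cv2.resize(b[150:255,340:415],(320,460),interpolation=cv2.INTER_CUBIC)]))
```

```text
[ 0.525 -0.462  0.326]
slots expected top px [[378.57853912 167.26366529]
 [368.62862371 225.45015699]
 [374.00117305 195.29653493]]
```

View pics/fin.png

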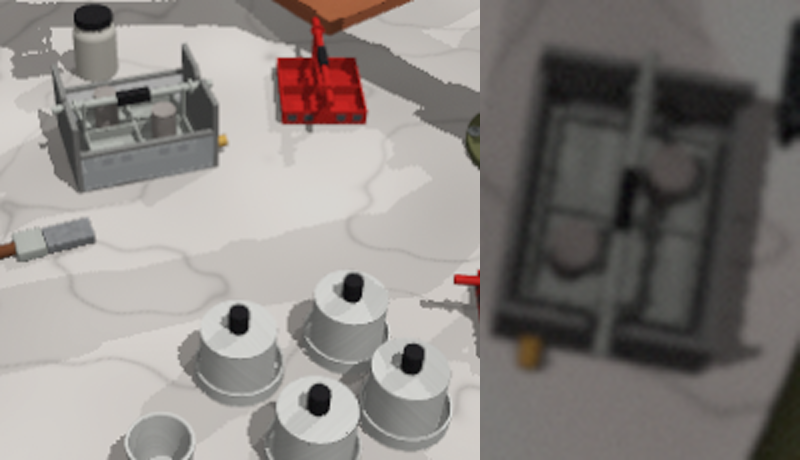

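The final view shows the axle lying in both slots, the basket level with both plugs upright, and all four tubs lidded. I let it settle, then hand in.

>>> send_rows(
  rows=[
    {"hand":40,"x":0,"y":0,"z":0,"roll":0},
    {"hand":40,"x":0,"y":0,"z":0,"roll":0},
    {"hand":40,"x":0,"y":0,"z":0,"roll":0},
    {"hand":40,"x":0,"y":0,"z":0,"roll":0},
    {"hand":40,"x":0,"y":0,"z":0,"roll":0},
    {"hand":40,"x":0,"y":0,"z":0,"roll":0},
  ],
)

```text
time: 53.05
position: [0.5285, -0.4547, 0.3277]
tool_rot: [0.305, 3.127, -0.0]
ft_force: [-0.4, 0.3, 0.1]
grip_width: 0.457
grip_force: 0.0
```

Run:
```python
from h import *
a=get_image("scene");b=cv2.imread("pics/sF.png")
print("diff in basket area",cv2.absdiff(cv2.GaussianBlur(a,(5,5),0),cv2.GaussianBlur(b,(5,5),0))[155:225,230:320].mean())
print(close_job())
```

```text
diff in basket area 0.35894179894179895
the job is handed in; nothing more can be done
None
```

I handed the job in at about 53 s (no verdict came back): two plugs found and stood upright in the basket, the basket hanging still in the tank's slots, and a lid seated on all four tubs.

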